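Sort full cartons from empty ones by tipping them

TASK

Four look-alike cartons lie in front of the bays of the low rack, and some of them are full. Find out which by raising the near end of each carton about a centimetre and feeling its weight, without lifting a carton clear of the rack; then slide each full carton gently along the plate into the bay in front of it, fully home against the back stop, and leave the empty ones lying flat where they are. Do not shove a carton hard against the back stop, and leave the other things on the desk alone.

Things in the scene. Friction and masses are not known exactly. Their poses are not given: they have to be found in the camera images.
- rack: Fixed low sorting rack: a 190 (x) x 450 (y) mm plate, top 5 mm above the desk, with four bays along its back, centre lines at y = -180, -80, +80, +180 mm. Origin: centre of the underside; x runs from the open front to the back stop, z up. 
- back_stop: Flat upright metal strip, 8 mm thick, 440 mm long, fixed along the back of the rack and closing all four bays. Origin: middle of the lower edge of its front face, which lies at rack x = 85 mm on the plate; its top is 35 mm above the desk. Axes as the rack's.
- bay_mouth (a point): Middle of the mouth of the bay at rack y = -180 mm, on the plate, at rack x = 45 mm; the four bays are alike. A bay is 55 mm wide, between 4 mm side walls (tops 27 mm above the desk) from here to the back stop; they flare outward between rack x = 27 and 45 mm. In front of that the plate is open. Axes as the rack's.
- carton_0: Closed rigid cardboard carton 100 (x) x 50 (y) x 36 (z) mm, one of 4 alike, on the plate before the bay at rack y = -180 mm, slightly askew. Origin: centre of underside; x along its length to the bay. Full 0.75-0.93 kg, empty 0.12 kg, balanced at the middle. Grip across the 50 mm width near the near (-x) end. Fully home its origin is at rack x = 35 mm.
- carton_1: Closed rigid cardboard carton 100 (x) x 50 (y) x 36 (z) mm, one of 4 alike, on the plate before the bay at rack y = -80 mm, slightly askew. Origin: centre of underside; x along its length to the bay. Full 0.75-0.93 kg, empty 0.12 kg, balanced at the middle. Grip across the 50 mm width near the near (-x) end. Fully home its origin is at rack x = 35 mm.
- carton_2: Closed rigid cardboard carton 100 (x) x 50 (y) x 36 (z) mm, one of 4 alike, on the plate before the bay at rack y = +80 mm, slightly askew. Origin: centre of underside; x along its length to the bay. Full 0.75-0.93 kg, empty 0.12 kg, balanced at the middle. Grip across the 50 mm width near the near (-x) end. Fully home its origin is at rack x = 35 mm.
- carton_3: Closed rigid cardboard carton 100 (x) x 50 (y) x 36 (z) mm, one of 4 alike, on the plate before the bay at rack y = +180 mm, slightly askew. Origin: centre of underside; x along its length to the bay. Full 0.75-0.93 kg, empty 0.12 kg, balanced at the middle. Grip across the 50 mm width near the near (-x) end. Fully home its origin is at rack x = 35 mm.
- amber_pot: Bystander, leave alone: small brown pot with a white cap, 40 mm across, 75 mm tall, left of the rack. Origin at the centre of its underside.
- marker_pen: Bystander, leave alone: marker pen with a blue cap, 135 mm long, lying on the rack's plate between the two middle bays. Origin at the centre of its underside.
- timer: Bystander, leave alone: small white bench timer, 62x62x19 mm, right of the rack. Origin at the centre of its underside.
- slide_box: Bystander, leave alone: flat green box, 92x101x31 mm, right of the rack. Origin at the centre of its underside.
- cup_c: Bystander, leave alone: small capped cup, 49 mm across, 60 mm tall, left of the rack. Origin at the centre of its underside.

How it is judged:
By the outcome, as a careful person would: the job done as asked, in the order asked, and still so for the second after the job is handed in, with the robot touching nothing.
It also fails if it takes over 70 s, if anything falls off the work surface, if the arm or the gripper's body presses on something with over 40 N, if the wrist force passes 120 N, or if a joint passes its speed limit or range.

ROBOT

A 6-joint arm with a two-finger parallel gripper is mounted at the origin on a cart in front of the work surface, level with it; the furniture and walls round the work are solid. World frame = base frame: x ahead of the robot, y to its left, z up, the work surface at z = 0. Lengths are in m, angles in degrees, forces in N, time in s.
With the tool pointing down it reaches from about 0.25 to 0.725 m from the base axis. Payload 9.7 kg.
Tool frame: the origin (TCP) lies midway between the tips of the shut fingers; the grasp point (between the pads) lies 19 mm behind it; y points along the fingers, x is the direction in which the jaws open and shut, and the axes are right-handed (so a half turn about y gives the same grasp; the last joint's range is limited). The gripper opens to 85 mm and grips with 20 to 120 N. Pads are 22 mm wide; open, the fingers measure 114 mm over their backs; the gripper's body (76 mm by 85 mm) begins 54 mm behind the grasp point. The pads swing forward as they close: fully open they stand 13 mm farther back than shut.
Start: joints at [71.047, 4.979, 10.078, 95.1, 0, 90], TCP at [0.179, 0.52, 0.231] pointing down, gripper open.
Joint ranges: [-179.16, 179.16], [-48.56, 103.87], [-65.8, 70.77], [-126.05, 130.52], [-82.76, 87.17], [-180, 180]. Speed limits (degrees/s): [127.2, 127.2, 147.25, 180, 180, 180].

INTERFACE

Orientations are given as [roll, pitch, yaw] about the fixed x, y, z axes, in that order (R = Rz(yaw) Ry(pitch) Rx(roll)).
In Python, from workcell import get_obs, camera, job_done gives the robot as it stands.
- The arm moves only by the tool play_rows, never from a script. Its argument "moves" is a list of rows, each a list of 3 entries, a list of its own where there are three numbers: the turn, a rotation vector about the tool's x, y, z in degrees, then the shift along the tool's x, y, z in m, then the opening in per cent of the stroke, from 0 (shut) to 100 (fully open). A call has exactly 5 rows; each row is the pose to reach, as a shift and turn from the pose commanded when the call began, along the tool's axes at that moment; what a row does not reach only later rows make up. A row lasts 1/10 s, in which the tool goes at most 50 mm and 8.59 degrees, less where a joint would pass 70% of its speed; a pose out of reach is approached as far as the arm can. A call with a gripper value outside its range is refused whole. The fingers move at their own pace and stop on an object; "grip_force" is the grip in N (left out, the last holds). Time passes only in rows, so rows that repeat a pose let the fingers close, or fill a call up. It gives the time, the measured TCP pose, the force and the opening at its end, in the units of the state.
- get_obs(): the state, without advancing time (a new reading comes with each control period).
- camera(name): name is "side" or "top" or "wrist"; returns a dict with "img" (400x640x3 uint8, red, green, blue), "fov_y" (degrees; the focal length in pixels is half the picture's height over the tangent of half this angle, whatever the lens; pixels are square), "cx", "cy" (the principal point, pixels), "world_from_camera" (4x4, takes a point from camera to world coordinates). Camera axes: x right, y up, looking along -z (the intrinsics and any distortion apply to the point x, -y, -z); pixel columns grow to the right and rows downward; lengths in m; the calibration is good to about 2 mm. A picture is of the moment at which its call begins. There is no depth.
- job_done(): hands the job in, once; it reports no verdict.
The state is a dict: "time": time; "q": joint angles; "qd": joint speeds; "joint_efforts": joint torques, N m; "ee_pos": TCP position; "tcp_rot": TCP orientation; "wrist_force": force on the tool from outside, world axes, zero at the start; "torque": the same for the moment, N m; "opening": finger opening in m.
Only numpy, scipy, OpenCV 4.12 (cv2) and the standard library are available. Lean on these libraries where they do the work, as an engineer would, in place of code of your own. Each camera call takes 0.05 s, during which the arm holds its last target.

## Working session

There is one attempt and no reset: what is moved stays moved. The work goes in short steps, Python scripts to look and compute and a tool call to move; the robot and the scene stay as the last step left them, time stands still between calls to the robot, and variables do not carry over. Pictures are saved under pics/ and viewed, and the job is handed in when it is done.

Besides the shell and the picture viewer there is one more tool, called after "Request:" as name(argument=value, ...), one argument or row to a line, values as JSON. play_rows: Moves the arm, as the interface text tells. Its arguments: {"type":"object","properties":{"moves":{"type":"array"},"grip_force":{"type":"number"}},"required":["moves"]}

```bash
mkdir -p pics; ls; python3 - <<'E'
from workcell import get_obs,camera
import cv2,numpy as np
o=get_obs();print(o)
for n in ("top","side","wrist"):
    c=camera(n);cv2.imwrite(f"pics/{n}0.png",c["img"][:,:,::-1]);print(n,{k:v for k,v in c.items() if k!="img"})
E
```

```text
pics
{'time': 0.0, 'q': array([7.10473176e+01, 5.01175658e+00, 1.00341327e+01, 9.50986836e+01,
       6.38937358e-04, 8.99991979e+01]), 'qd': array([-0.04535155, -0.08040163,  0.04984903, -0.05138252,  0.13242701,
       -0.03041091]), 'joint_efforts': array([-1.58158393e-03, -5.20386672e+01,  4.64801860e+01,  1.62216002e-02,
        8.32992282e-05, -3.04274600e-06]), 'ee_pos': array([0.17855719, 0.51997209, 0.23057388]), 'tcp_rot': array([-8.99993600e+01,  7.63075317e-02,  7.10481197e+01]), 'wrist_force': array([-0.04834092,  0.28756978,  0.55188059]), 'torque': array([-0.00897811, -0.01234391,  0.01770096]), 'opening': 0.08555900357364739}
top {'fov_y': 52.61411878190936, 'cx': 324.8469826910495, 'cy': 195.94025071098287, 'world_from_camera': array([[ 0.02431463,  0.99575883, -0.08873073,  0.42537858],
       [-0.99954803,  0.02264532, -0.01977171,  0.04550206],
       [-0.01767852,  0.08917137,  0.9958594 ,  1.22439174],
       [ 0.        ,  0.        ,  0.        ,  1.        ]])}
side {'fov_y': 53.910428743687824, 'cx': 324.2219781670818, 'cy': 197.44399059546006, 'world_from_camera': array([[ 0.97276471,  0.09909898, -0.20954288,  0.26734603],
       [-0.23041684,  0.51183738, -0.82760533, -0.87414906],
       [ 0.02523703,  0.85334746,  0.52073142,  0.62345377],
       [ 0.        ,  0.        ,  0.        ,  1.        ]])}
wrist {'fov_y': 64.3015768657434, 'cx': 319.7375425733459, 'cy': 203.49194897777755, 'world_from_camera': array([[ 0.32389074, -0.91184277, -0.25226484,  0.1141436 ],
       [ 0.9460932 ,  0.31172268,  0.08795817,  0.54190544],
       [-0.00156735, -0.26715488,  0.96365233,  0.37344619],
       [ 0.        ,  0.        ,  0.        ,  1.        ]])}
```

View pics/top0.png

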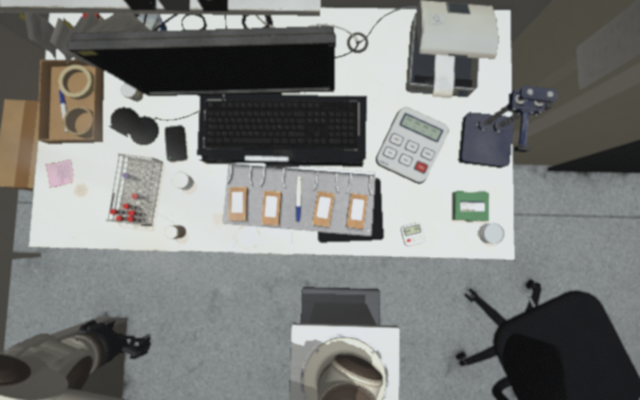

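View pics/side0.png

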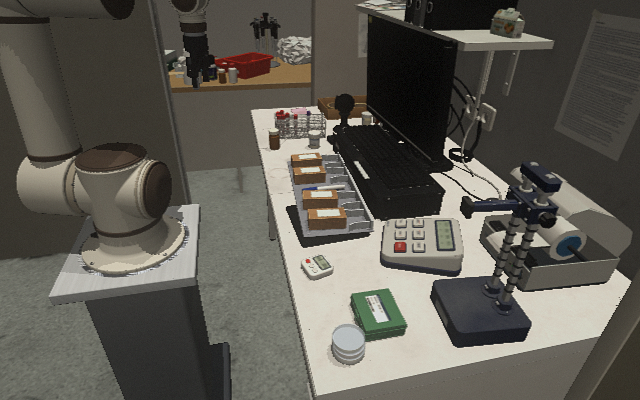

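View pics/wrist0.png

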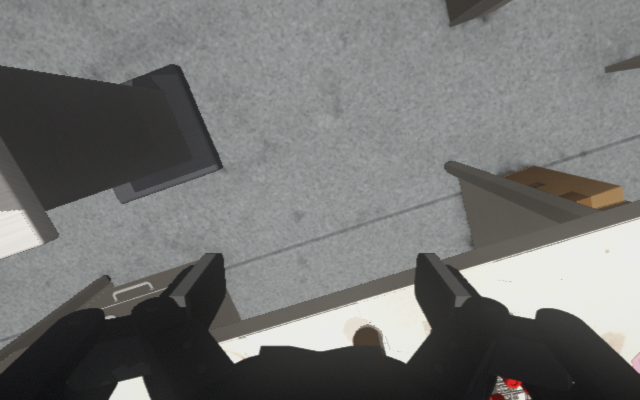

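```bash
cat > h.py <<'E'
import numpy as np,cv2
from workcell import get_obs,camera
def cam(n,save=None):
    c=camera(n)
    if save: cv2.imwrite(f"pics/{save}.png",c["img"][:,:,::-1])
    return c
def f(c): return 200/np.tan(np.radians(c["fov_y"]/2))
def unproj(c,uv,z):
    T=c["world_from_camera"];F=f(c)
    d=T[:3,:3]@np.array([(uv[0]-c["cx"])/F,-(uv[1]-c["cy"])/F,-1]);o=T[:3,3]
    return o+d*(z-o[2])/d[2]
def proj(c,p):
    T=c["world_from_camera"];F=f(c)
    q=T[:3,:3].T@(np.asarray(p)-T[:3,3])
    return np.array([c["cx"]+F*q[0]/-q[2],c["cy"]-F*q[1]/-q[2]])
E
python3 - <<'E'
from h import *
c=cam("top")
im=c["img"][150:250,160:420,::-1]
cv2.imwrite("pics/topz.png",cv2.resize(im,None,fx=3,fy=3,interpolation=cv2.INTER_CUBIC))
c=cam("side")
im=c["img"][130:260,240:410,::-1]
cv2.imwrite("pics/sidez.png",cv2.resize(im,None,fx=4,fy=4,interpolation=cv2.INTER_CUBIC))
E
```

```text
(no output)
```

View pics/topz.png

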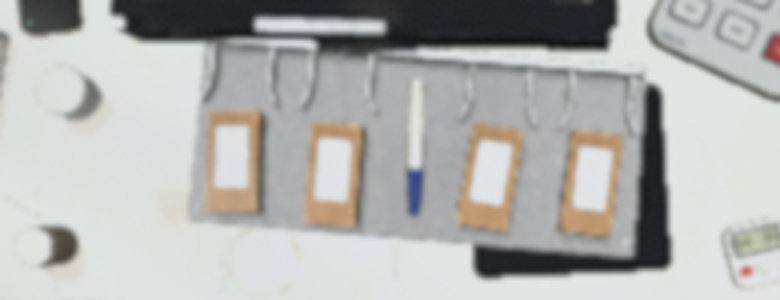

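View pics/sidez.png

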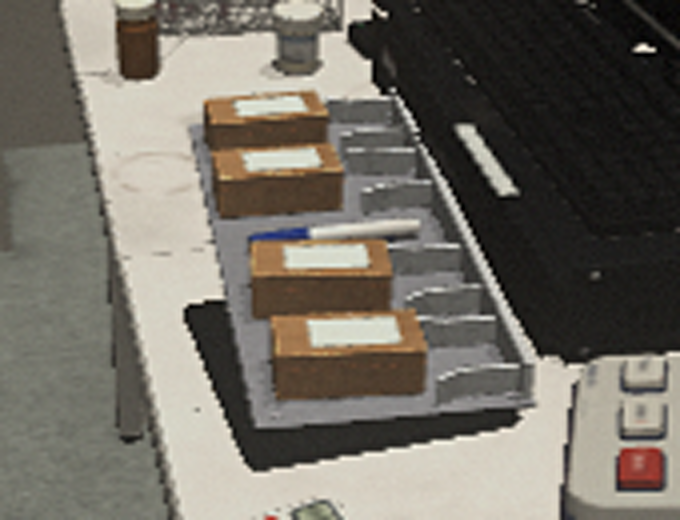

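```bash
cat > m.py <<'E'
from h import *
c=cam("top")
Z=lambda u,v:(160+(u+.5)/3-.5,150+(v+.5)/3-.5)
def fit(L,W):
    # L local pts, W world xy -> rigid
    L=np.array(L);W=np.array(W);lc=L.mean(0);wc=W.mean(0)
    A=L-lc;B=W-wc
    th=np.arctan2((A[:,0]*B[:,1]-A[:,1]*B[:,0]).sum(),(A*B).sum())
    R=np.array([[np.cos(th),-np.sin(th)],[np.sin(th),np.cos(th)]])
    t=wc-R@lc
    return R,t,np.degrees(th),(L@R.T+t-W)*1000
W=[unproj(c,Z(*p),.005)[:2] for p in [(190,219),(633,256)]]
print("front corners",W, np.linalg.norm(W[0]-W[1]))
R,t,th,res=fit([(-.095,.225),(-.095,-.225)],W);print("rack",t,th,res)
c3={3:[(207,210),(256,213),(263,112),(211,110)],2:[(305,222),(355,226),(363,125),(312,122)],1:[(458,222),(508,231),(522,130),(474,123)],0:[(560,230),(611,236),(621,136),(570,130)]}
for k,p in c3.items():
    Wk=[unproj(c,Z(*q),.041)[:2] for q in p]
    Rk,tk,thk,r=fit([(-.05,.025),(-.05,-.025),(.05,-.025),(.05,.025)],Wk)
    print(k,"world",tk,thk,"rack",R.T@(tk-t),thk-th,"res",np.abs(r).max())
s=cam("side")
im=s["img"][:,:,::-1].copy()
im=cv2.resize(im[130:260,240:410],None,fx=4,fy=4,interpolation=cv2.INTER_CUBIC)
for x,y,z in [(-.095,.225,.005),(-.095,-.225,.005),(.085,-.22,.035),(.085,.22,.035)]:
    p=R@[x,y]+t; u=proj(s,[*p,z]); cv2.circle(im,(int((u[0]-240)*4),int((u[1]-130)*4)),3,(0,0,255),-1)
cv2.imwrite("pics/sidechk.png",im)
E
python3 m.py
```

```text
front corners [array([0.44594912, 0.37553079]), array([ 0.41973465, -0.07035395])] 0.44665467857071994
rack [0.52767813 0.1470128 ] -3.364661563618157 [[ 0.09816959  1.66977741]
 [-0.09816959 -1.66977741]]
3 world [0.50307959 0.3248387 ] -0.8149211108365738 rack [-0.03499286  0.17607566] 2.5497404527815832 res 1.08002567370169
2 world [0.49307753 0.2265339 ] -2.2845962106084596 rack [-0.0392081   0.07735328] 1.0800653530096973 res 1.003608695180569
1 world [0.49395382 0.07301448] -7.273789736036751 rack [-0.02932316 -0.07585007] -3.9091281724185944 res 1.4115545259305653
0 world [ 0.48988326 -0.02459243] -4.840951791916439 rack [-0.02765808 -0.17352763] -1.4762902282982817 res 1.2203257983401938
```

View pics/sidechk.png

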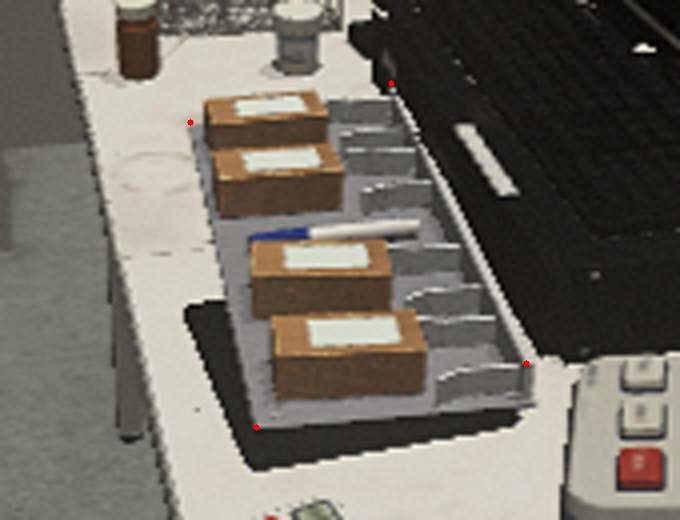

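```bash
cat >> h.py <<'E'
from scipy.spatial.transform import Rotation as Ro
def rel(pos,yaw,pitch=0.0,o=None):
    """target tcp pos, jaw yaw deg (tool x heading), tilt deg about jaw axis (tool x)"""
    o=o or get_obs()
    R0=Ro.from_euler('xyz',o["tcp_rot"],degrees=True)
    R1=Ro.from_euler('xyz',[-90,0,yaw],degrees=True)*Ro.from_rotvec([pitch,0,0],degrees=True)
    t=(R0.inv()*R1).as_rotvec(degrees=True); s=R0.inv().apply(np.array(pos)-o["ee_pos"])
    print("turn",t.round(2),"shift",s.round(4),"t",round(o["time"],2))
E
python3 -c "
from h import *
rel([.45,.15,.23],86.6)"
```

```text
turn [ -0.   -15.56  -0.02] shift [-0.2619  0.0012 -0.3769] t 0.35
```

Request:
play_rows(
  moves=[
    [[0,-15.6,0],[-0.262,0.001,-0.377],65],
    [[0,-15.6,0],[-0.262,0.001,-0.377],65],
    [[0,-15.6,0],[-0.262,0.001,-0.377],65],
    [[0,-15.6,0],[-0.262,0.001,-0.377],65],
    [[0,-15.6,0],[-0.262,0.001,-0.377],65],
  ],
  grip_force=25,
)

```text
time: 0.85
ee_pos: [0.3261, 0.3184, 0.2309]
tcp_rot: [-90.0, -0.0, 86.7]
wrist_force: [0.3, 0.6, -0.6]
opening: 0.0559
```

```bash
python3 -c "
from h import *
print(get_obs()['q'])
rel([.45,.15,.23],86.6)"
```

```text
[ 4.43230786e+01 -7.89731290e+00 -2.57185120e+00  9.52880103e+01
 -3.89244528e-03  4.76427159e+01]
turn [0.03 0.08 0.03] shift [-0.161   0.0009 -0.1335] t 0.85
```

Request:
play_rows(
  moves=[
    [[0,0,0],[-0.161,0.001,-0.133],72],
    [[0,0,0],[-0.161,0.001,-0.133],72],
    [[0,0,0],[-0.161,0.001,-0.133],72],
    [[0,0,0],[-0.161,0.001,-0.133],72],
    [[0,0,0],[-0.161,0.001,-0.133],72],
  ],
)

```text
time: 1.35
ee_pos: [0.4507, 0.1479, 0.2295]
tcp_rot: [-90.0, 0.0, 86.4]
wrist_force: [-0.2, 0.9, -0.4]
opening: 0.0616
```

```bash
python3 -c "
from h import *
c=cam('wrist','w1');import pickle;pickle.dump(c,open('w1.pkl','wb'));o=get_obs();print(o['ee_pos'],o['qd'].round(2),c['world_from_camera'])"
```

```text
[0.45031722 0.14874059 0.22942353] [ 4.35 -0.9  -0.7   0.5   0.84  3.65] [[ 6.21260888e-02 -9.61731443e-01 -2.66857603e-01  3.82673549e-01]
 [ 9.98067828e-01  5.96017705e-02  1.75567556e-02  1.52014251e-01]
 [-9.79698312e-04 -2.67432721e-01  9.63576037e-01  3.72252703e-01]
 [ 0.00000000e+00  0.00000000e+00  0.00000000e+00  1.00000000e+00]]
```

View pics/w1.png

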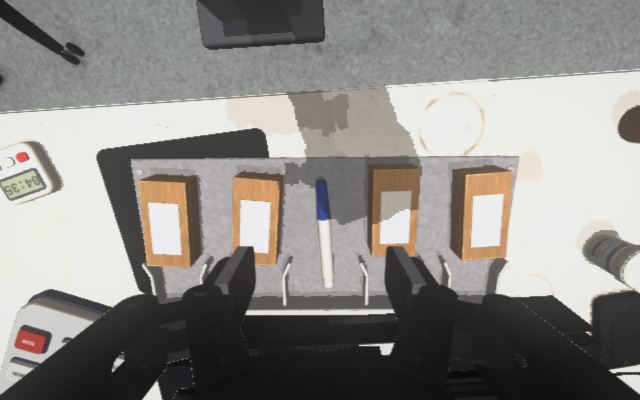

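```bash
python3 -c "
from h import *
c=cam('wrist');import pickle;pickle.dump(c,open('w1.pkl','wb'));o=get_obs();print(o['ee_pos'],np.abs(o['qd']).max())
im=c['img'][150:310,:,::-1]
for i,u in enumerate((120,340)):
  cv2.imwrite(f'pics/w1z{i}.png',cv2.resize(im[:,u:u+195],None,fx=4,fy=3.75,interpolation=cv2.INTER_CUBIC))"
```

```text
[0.44935128 0.15028935 0.22952481] 3.246309691361776
```

View pics/w1z0.png

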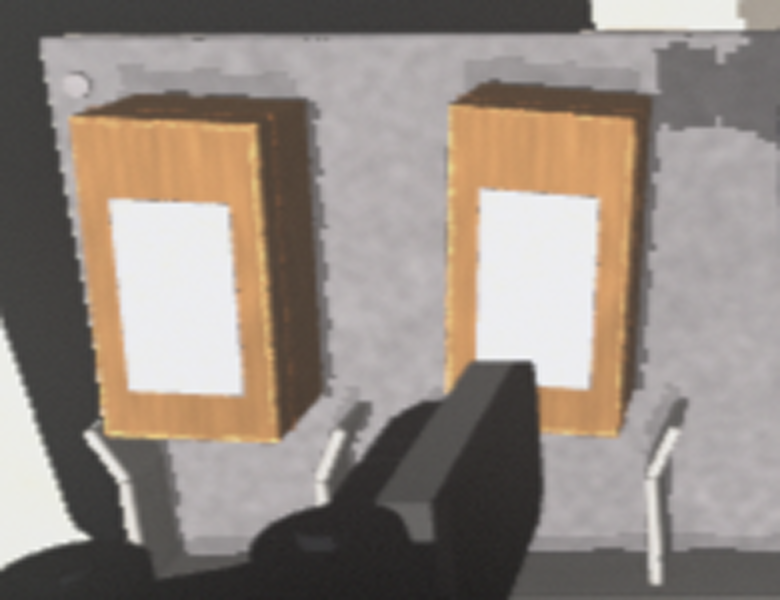

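View pics/w1z1.png

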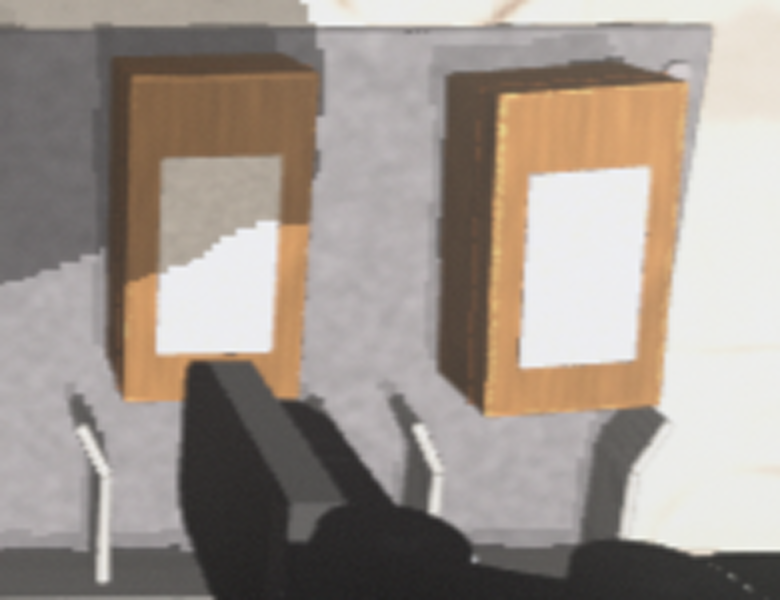

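```bash
cat > m2.py <<'E'
from h import *
import pickle
from scipy.optimize import least_squares
c=pickle.load(open('w1.pkl','rb'))
P=lambda i,u,v:((120,340)[i]+(u+.5)/4-.5,150+(v+.5)/3.75-.5)
def solve(obs,x0,L,M=None):
    def w(x):
        a=np.radians(x[2]);r=[]
        for (p,l) in obs:
            W=[x[0]+np.cos(a)*l[0]-np.sin(a)*l[1],x[1]+np.sin(a)*l[0]+np.cos(a)*l[1],l[2]]
            r+=list(proj(c,W)-p)
        return np.array(r)
    s=least_squares(w,x0,x_scale=[.01,.01,1]);return s.x,np.abs(s.fun).max()
H=.005;w=.027
rk,e=solve([(P(0,40,37),(-.095,-.225,H)),(P(1,712,25),(-.095,.225,H)),
 (P(0,124,482),(.045,-.2095,w)),(P(0,325,482),(.045,-.1505,w)),(P(0,652,480),(.045,-.0505,w)),
 (P(1,105,470),(.045,.0505,w)),(P(1,437,472),(.045,.1505,w)),(P(1,640,470),(.045,.2095,w))],[.528,.147,-3.4],0)
print("rack",rk,e)
a=np.radians(rk[2]);R=np.array([[np.cos(a),-np.sin(a)],[np.sin(a),np.cos(a)]])
nl,nr,fr,fl=(-.05,-.025,.041),(-.05,.025,.041),(.05,.025,.041),(.05,-.025,.041)
C={0:(0,[(72,115),(258,124),(277,440),(105,433)]),1:(0,[(450,101),(637,116),(618,436)]),2:(1,[(130,72),(318,72),(300,402),(123,402)]),3:(1,[(497,95),(688,82),(660,403),(487,415)])}
G={}
for k,(i,p) in C.items():
    x,e=solve([(P(i,*q),l) for q,l in zip(p,(nl,nr,fr,fl))],[.49,.1,-4],0)
    rr=R.T@(x[:2]-rk[:2]);b=np.radians(x[2]);G[k]=x
    g=x[:2]+np.array([np.cos(b),np.sin(b)])*-.036
    print(k,"world",x.round(4),"err",round(e,2),"rack",rr.round(4),round(x[2]-rk[2],2),"grasp",g.round(4))
pickle.dump((rk,G),open('poses.pkl','wb'))
E
python3 m2.py
```

```text
rack [ 0.52442924  0.14897501 -2.94157484] 1.5823398069843506
0 world [ 0.4884 -0.0256 -6.8388] err 0.9 rack [-0.027  -0.1762] -3.9 grasp [ 0.4527 -0.0213]
1 world [ 0.4917  0.0732 -8.7123] err 0.33 rack [-0.0288 -0.0773] -5.77 grasp [0.4561 0.0787]
2 world [ 0.4913  0.2269 -2.2384] err 0.71 rack [-0.037   0.0761] 0.7 grasp [0.4554 0.2283]
3 world [0.5011 0.3265 1.3546] err 0.91 rack [-0.0324  0.1761] 4.3 grasp [0.4652 0.3256]
```

```bash
python3 -c "
from h import *
rel([.4525,-.0215,.10],84.2)"
```

```text
turn [-0.03  2.26 -0.01] shift [-0.1712  0.1295 -0.0138] t 1.45
```

Request:
play_rows(
  moves=[
    [[0,2.3,0],[-0.171,0.1295,-0.014],78],
    [[0,2.3,0],[-0.171,0.1295,-0.014],78],
    [[0,2.3,0],[-0.171,0.1295,-0.014],78],
    [[0,2.3,0],[-0.171,0.1295,-0.014],78],
    [[0,2.3,0],[-0.171,0.1295,-0.014],78],
  ],
)

```text
time: 1.95
ee_pos: [0.4508, -0.021, 0.0973]
tcp_rot: [-89.8, 0.0, 84.3]
wrist_force: [0.5, 1.1, -0.1]
opening: 0.0663
```

```bash
python3 -c "
from h import *
c=cam('wrist','w2');o=get_obs();print(o['ee_pos'],np.abs(o['qd']).max(),o['opening'])
cv2.imwrite('pics/w2.png',c['img'][:,:,::-1])
im=c['img'][:,:,::-1].copy()
import pickle
rk,G=pickle.load(open('poses.pkl','rb'))
for k in G:
  x=G[k].copy();x[2]+=[1,.7,0,-1][k];b=np.radians(x[2])
  for l in [(-.05,-.025),(-.05,.025),(.05,.025),(.05,-.025)]:
    W=[x[0]+np.cos(b)*l[0]-np.sin(b)*l[1],x[1]+np.sin(b)*l[0]+np.cos(b)*l[1],.041];u=proj(c,W)
    cv2.circle(im,(int(u[0]),int(u[1])),2,(0,0,255),-1)
cv2.imwrite('pics/w2m.png',im)
rel([.4525,-.0215,.06],84.2)"
```

```text
[ 0.45102979 -0.02113129  0.09737205] 3.9258686153575906 0.06662169353198195
turn [-0.22  0.09 -0.03] shift [-0.0002  0.0374 -0.0016] t 2.0
```

View pics/w2m.png

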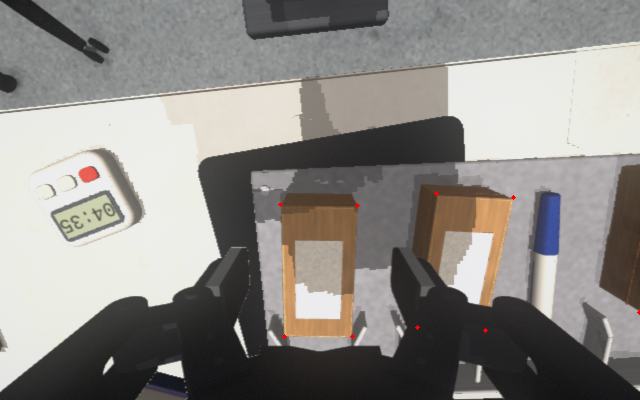

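Request:
play_rows(
  moves=[
    [[0,0,0],[0,0.03,-0.0015],78],
    [[0,0,0],[0,0.06,-0.0015],78],
    [[0,0,0],[0,0.083,-0.0015],78],
    [[0,0,0],[0,0.0895,-0.0015],78],
    [[0,0,0],[0,0.0895,-0.0015],78],
  ],
)

```text
time: 2.5
ee_pos: [0.4541, -0.0188, 0.011]
tcp_rot: [-90.0, -0.0, 84.4]
wrist_force: [1.1, 0.1, 0.4]
opening: 0.0669
```

Request:
play_rows(
  moves=[
    [[0,0,0],[0,0,0],50],
    [[0,0,0],[0,0,0],50],
    [[0,0,0],[0,0,0],50],
    [[0,0,0],[0,0,0],50],
    [[0,0,0],[0,0,0],50],
  ],
)

```text
time: 3.0
ee_pos: [0.4552, -0.0201, 0.0128]
tcp_rot: [-90.1, 0.0, 84.3]
wrist_force: [-3.0, -0.9, 6.6]
opening: 0.0499
```

```bash
python3 -c "
from h import *
for i in range(3):
  c=cam('wrist','w3');o=get_obs();print(o['wrist_force'],o['torque'],o['opening'],o['ee_pos'],o['tcp_rot'])"
```

```text
[-2.8748451  -0.83952626  7.05104564] [-0.43952881  0.51063869 -0.0133024 ] 0.049880530051304675 [ 0.45523832 -0.02006968  0.01277336] [-9.01502663e+01  2.35413979e-03  8.43423183e+01]
[-2.30622209  0.62736933  5.42927002] [-0.38839997  0.49301639 -0.06443569] 0.04979794159027442 [ 0.45522933 -0.02007554  0.0127745 ] [-9.01486640e+01  3.57782203e-03  8.43423596e+01]
[-3.92601849 -0.90141503  6.52700597] [-0.37619504  0.49045264 -0.06467888] 0.04973719774833688 [ 0.45521257 -0.02007302  0.01274916] [-9.01470324e+01  3.34542700e-03  8.43417951e+01]
```

View pics/w3.png

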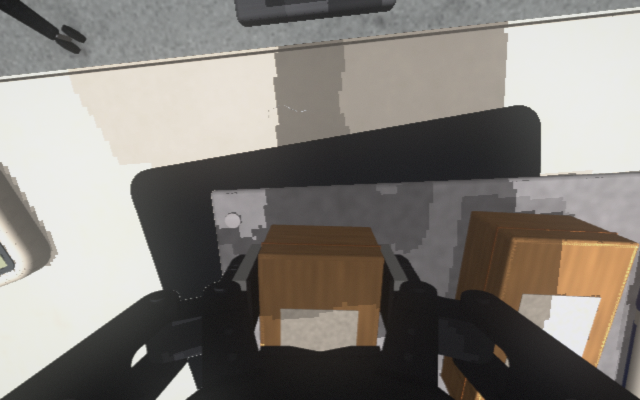

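Request:
play_rows(
  moves=[
    [[2,0,0],[0,-0.008,-0.0003],50],
    [[4,0,0],[0,-0.011,-0.0006],50],
    [[6,0,0],[0,-0.0138,-0.0008],50],
    [[6,0,0],[0,-0.0138,-0.0008],50],
    [[6,0,0],[0,-0.0138,-0.0008],50],
  ],
)

```text
time: 3.65
ee_pos: [0.4555, -0.02, 0.0247]
tcp_rot: [-84.1, -0.0, 84.4]
wrist_force: [2.3, 1.1, -5.6]
opening: 0.0495
```

```bash
cat > w.py <<'E'
from h import *
import sys
F=[]
for i in range(4):
  c=cam('side',sys.argv[1] if i==3 else None);o=get_obs();F.append(np.r_[o['wrist_force'],o['torque']])
print(np.mean(F,0).round(2),np.std(F,0).round(2),o['opening'],o['ee_pos'].round(4),o['tcp_rot'].round(2))
cv2.imwrite(f"pics/{sys.argv[1]}.png",cv2.resize(c['img'][130:260,240:410,::-1],None,fx=4,fy=4,interpolation=cv2.INTER_CUBIC))
E
python3 w.py s0
```

```text
[ 1.5   0.5  -6.27  0.06 -0.47  0.02] [0.49 0.29 0.41 0.03 0.02 0.01] 0.04959340613665512 [ 0.4551 -0.0201  0.0248] [-8.407e+01 -1.000e-02  8.435e+01]
```

View pics/s0.png

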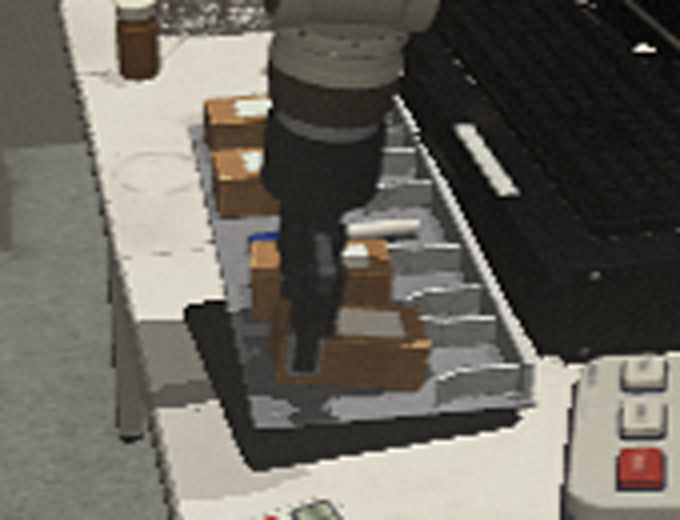

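```bash
python3 -c "
from h import *
rel([.4549,-.0201,.0125],84.35)"
```

```text
turn [-5.93 -0.    0.01] shift [-0.      0.0122 -0.0011] t 3.85
```

Request:
play_rows(
  moves=[
    [[-2,0,0],[0,0.004,-0.0004],50],
    [[-4,0,0],[0,0.008,-0.0007],50],
    [[-6,0,0],[0,0.0125,-0.0011],50],
    [[-6,0,0],[0,0.0125,-0.0011],50],
    [[-6,0,0],[0,0.0125,-0.0011],50],
  ],
)

```text
time: 4.35
ee_pos: [0.4541, -0.0201, 0.0127]
tcp_rot: [-90.0, 0.0, 84.3]
wrist_force: [-6.1, -0.5, 5.4]
opening: 0.0497
```

Request:
play_rows(
  moves=[
    [[0,0,0],[0,0,0],78],
    [[0,0,0],[0,0,0],78],
    [[0,0,0],[0,0,0],78],
    [[0,0,0],[0,-0.03,0],78],
    [[0,0,0],[0,-0.07,0],78],
  ],
)

```text
time: 4.85
ee_pos: [0.4536, -0.0201, 0.0811]
tcp_rot: [-89.8, 0.0, 84.3]
wrist_force: [-0.0, 0.5, -0.3]
opening: 0.0664
```

```bash
python3 -c "
from h import *
rel([.456,.0785,.08],82.0)"
```

```text
turn [-0.23  2.35 -0.02] shift [0.0984 0.0011 0.0073] t 4.85
```

Request:
play_rows(
  moves=[
    [[0,2.4,0],[0.0985,0.001,0.0075],78],
    [[0,2.4,0],[0.0985,0.001,0.0075],78],
    [[0,2.4,0],[0.0985,0.001,0.0075],78],
    [[0,2.4,0],[0.0985,0.001,0.0075],78],
    [[0,2.4,0],[0.0985,0.001,0.0075],78],
  ],
)

```text
time: 5.35
ee_pos: [0.457, 0.0782, 0.0808]
tcp_rot: [-90.0, 0.0, 81.9]
wrist_force: [0.2, -0.3, -0.2]
opening: 0.0669
```

```bash
python3 -c "
from h import *
c=cam('wrist','w4');rel([.456,.0785,.014],82.0)
print(get_obs()['ee_pos'])"
```

```text
turn [-0.02 -0.11 -0.01] shift [0.0005 0.0669 0.0011] t 5.4
[0.45707515 0.0778506  0.08088476]
```

View pics/w4.png

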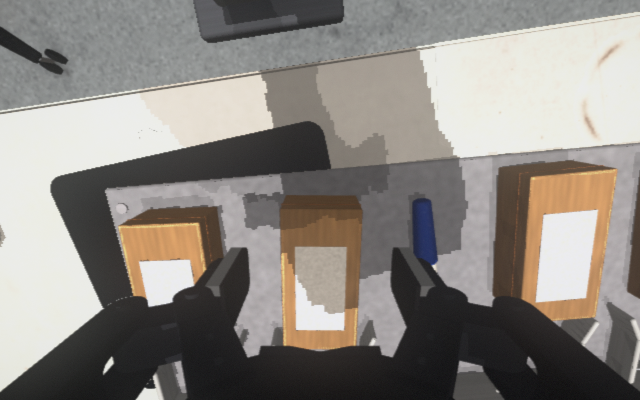

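Request:
play_rows(
  moves=[
    [[0,0,0],[0.0005,0.04,0.001],78],
    [[0,0,0],[0.0005,0.06,0.001],78],
    [[0,0,0],[0.0005,0.067,0.001],78],
    [[0,0,0],[0.0005,0.067,0.001],50],
    [[0,0,0],[0.0005,0.067,0.001],50],
  ],
)

```text
time: 5.9
ee_pos: [0.4567, 0.0788, 0.0151]
tcp_rot: [-90.1, -0.0, 81.9]
wrist_force: [-1.0, -0.4, -0.9]
opening: 0.0494
```

Request:
play_rows(
  moves=[
    [[0,0,0],[0,0,0],50],
    [[0,0,0],[0,0,0],50],
    [[0,0,0],[0,0,0],50],
    [[0,0,0],[0,0,0],50],
    [[0,0,0],[0,0,0],50],
  ],
)

```text
time: 6.4
ee_pos: [0.4562, 0.0793, 0.0142]
tcp_rot: [-90.0, -0.0, 82.0]
wrist_force: [0.1, -0.7, 0.1]
opening: 0.0498
```

Request:
play_rows(
  moves=[
    [[2,0,0],[0,-0.003,-0.0003],50],
    [[4,0,0],[0,-0.006,-0.0006],50],
    [[6,0,0],[0,-0.0095,-0.0008],50],
    [[6,0,0],[0,-0.0095,-0.0008],50],
    [[6,0,0],[0,-0.0095,-0.0008],50],
  ],
)

```text
time: 6.9
ee_pos: [0.457, 0.0791, 0.0232]
tcp_rot: [-84.0, 0.0, 81.9]
wrist_force: [1.4, -0.1, 0.1]
opening: 0.0496
```

```bash
python3 w.py s1; python3 -c "
from h import *
o=get_obs();p=o['ee_pos'];rel([p[0]-.0008,p[1],.0138],o['tcp_rot'][2],0,o)"
```

```text
[-0.16 -0.46 -1.14 -0.02 -0.07 -0.01] [0.31 0.32 0.72 0.03 0.02 0.02] 0.0497535267041174 [0.4566 0.0792 0.0234] [-84.02   0.    81.96]
turn [-5.98 -0.   -0.  ] shift [-0.0001  0.0097 -0.0002] t 7.1
```

View pics/s1.png

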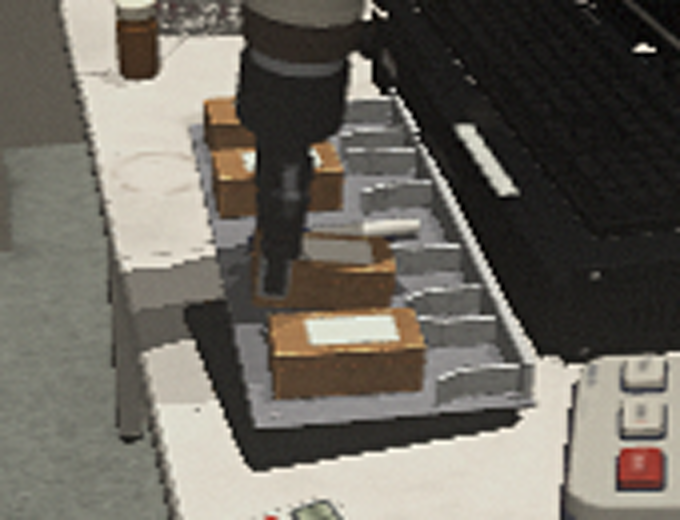

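Request:
play_rows(
  moves=[
    [[-2,0,0],[0,0.003,0],50],
    [[-4,0,0],[0,0.006,-0.0001],50],
    [[-6,0,0],[0,0.0096,-0.0002],50],
    [[-6,0,0],[0,0.0096,-0.0002],50],
    [[-6,0,0],[0,0.0096,-0.0002],50],
  ],
)

```text
time: 7.6
ee_pos: [0.4558, 0.0793, 0.0142]
tcp_rot: [-90.0, -0.0, 82.0]
wrist_force: [1.0, 0.0, -0.5]
opening: 0.0496
```

Request:
play_rows(
  moves=[
    [[0,0,0],[0,0,0],78],
    [[0,0,0],[0,0,0],78],
    [[0,0,0],[0,0,0],78],
    [[0,0,0],[0,-0.03,0],78],
    [[0,0,0],[0,-0.07,0],78],
  ],
)

```text
time: 8.1
ee_pos: [0.4548, 0.079, 0.0829]
tcp_rot: [-89.8, 0.1, 81.9]
wrist_force: [0.8, 0.4, -0.7]
opening: 0.0668
```

```bash
python3 -c "
from h import *
rel([.4555,.228,.085],87.7)"
```

```text
turn [-0.24 -5.76 -0.06] shift [ 0.1477 -0.0022  0.0202] t 8.1
```

Request:
play_rows(
  moves=[
    [[0,-5.8,0],[0.1475,-0.002,0.02],78],
    [[0,-5.8,0],[0.1475,-0.002,0.02],78],
    [[0,-5.8,0],[0.1475,-0.002,0.02],78],
    [[0,-5.8,0],[0.1475,-0.002,0.02],78],
    [[0,-5.8,0],[0.1475,-0.002,0.02],78],
  ],
)

```text
time: 8.6
ee_pos: [0.4567, 0.229, 0.0856]
tcp_rot: [-90.0, 0.0, 87.9]
wrist_force: [-0.0, -0.2, -0.4]
opening: 0.0667
```

```bash
python3 -c "
from h import *
c=cam('wrist','w5');rel([.4555,.228,.014],87.7)
print(get_obs()['ee_pos'])"
```

```text
turn [-0.05  0.09 -0.04] shift [-0.      0.0716  0.0012] t 8.65
[0.45676993 0.22801663 0.0855879 ]
```

View pics/w5.png

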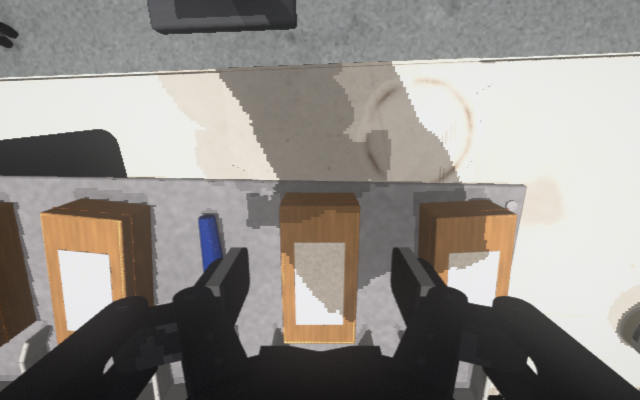

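Carton 2 is centred between the fingers (pixels 281–359, fingers 247/392).

Request:
play_rows(
  moves=[
    [[0,0,0],[0,0.04,0.001],78],
    [[0,0,0],[0,0.065,0.001],78],
    [[0,0,0],[0,0.0715,0.001],78],
    [[0,0,0],[0,0.0715,0.001],50],
    [[0,0,0],[0,0.0715,0.001],50],
  ],
)

```text
time: 9.15
ee_pos: [0.4567, 0.2278, 0.0158]
tcp_rot: [-90.1, -0.0, 87.7]
wrist_force: [-0.0, -0.1, -1.3]
opening: 0.0495
```

Request:
play_rows(
  moves=[
    [[0,0,0],[0,0,0],50],
    [[0,0,0],[0,0,0],50],
    [[0,0,0],[0,0,0],50],
    [[0,0,0],[0,0,0],50],
    [[0,0,0],[0,0,0],50],
  ],
)

```text
time: 9.65
ee_pos: [0.4561, 0.2283, 0.0148]
tcp_rot: [-90.0, -0.0, 87.8]
wrist_force: [0.2, -0.7, 1.8]
opening: 0.0495
```

Request:
play_rows(
  moves=[
    [[2,0,0],[0,-0.003,-0.0003],50],
    [[4,0,0],[0,-0.006,-0.0006],50],
    [[6,0,0],[0,-0.0095,-0.0008],50],
    [[6,0,0],[0,-0.0095,-0.0008],50],
    [[6,0,0],[0,-0.0095,-0.0008],50],
  ],
)

```text
time: 10.15
ee_pos: [0.4569, 0.2281, 0.0236]
tcp_rot: [-84.0, 0.0, 87.7]
wrist_force: [0.7, -0.2, -0.7]
opening: 0.0497
```

```bash
python3 w.py s2
```

```text
[ 0.3  -0.46 -0.75  0.01 -0.1  -0.  ] [0.51 0.58 0.64 0.02 0.02 0.04] 0.049069841521500276 [0.4565 0.2281 0.0239] [-84.02   0.    87.76]
```

View pics/s2.png

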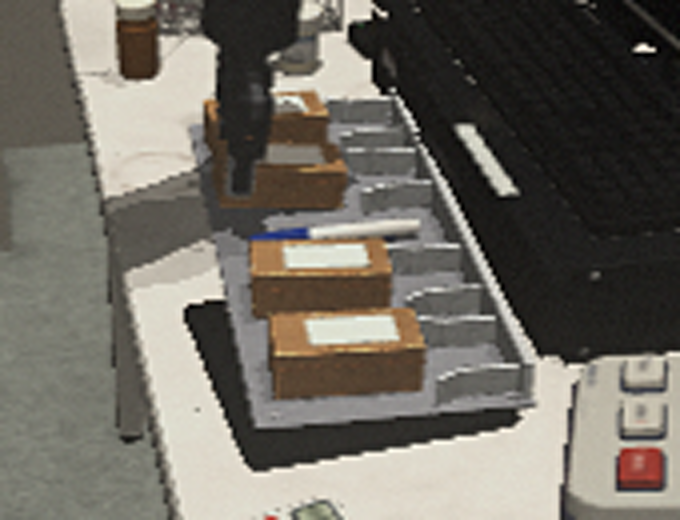

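Carton 2 is empty (about 0.8 N). Its near end is visibly raised. Lowering it.

Request:
play_rows(
  moves=[
    [[-2,0,0],[0,0.003,0],50],
    [[-4,0,0],[0,0.006,-0.0001],50],
    [[-6,0,0],[0,0.0096,-0.0002],50],
    [[-6,0,0],[0,0.0096,-0.0002],50],
    [[-6,0,0],[0,0.0096,-0.0002],50],
  ],
)

```text
time: 10.85
ee_pos: [0.4555, 0.2282, 0.0147]
tcp_rot: [-90.0, -0.0, 87.8]
wrist_force: [-2.5, -0.2, 3.1]
opening: 0.0491
```

Request:
play_rows(
  moves=[
    [[0,0,0],[0,0,0],78],
    [[0,0,0],[0,0,0],78],
    [[0,0,0],[0,0,0],78],
    [[0,0,0],[0,-0.03,0],78],
    [[0,0,0],[0,-0.07,0],78],
  ],
)

```text
time: 11.35
ee_pos: [0.4548, 0.2274, 0.0832]
tcp_rot: [-89.8, 0.1, 87.7]
wrist_force: [1.1, 0.1, 0.8]
opening: 0.0664
```

```bash
python3 -c "
from h import *
rel([.466,.3255,.085],90.5)"
```

```text
turn [-0.23 -2.76 -0.12] shift [ 0.0984 -0.0021 -0.0073] t 11.35
```

Request:
play_rows(
  moves=[
    [[0,-2.8,0],[0.0985,-0.002,-0.0073],78],
    [[0,-2.8,0],[0.0985,-0.002,-0.0073],78],
    [[0,-2.8,0],[0.0985,-0.002,-0.0073],78],
    [[0,-2.8,0],[0.0985,-0.002,-0.0073],78],
    [[0,-2.8,0],[0.0985,-0.002,-0.0073],78],
  ],
)

```text
time: 11.85
ee_pos: [0.467, 0.3256, 0.086]
tcp_rot: [-90.0, 0.0, 90.5]
wrist_force: [0.2, -0.1, 0.7]
opening: 0.0664
```

```bash
python3 -c "
from h import *
c=cam('wrist','w6');rel([.466,.3255,.014],90.5)
print(get_obs()['ee_pos'])"
```

```text
turn [-0.03  0.   -0.03] shift [0.0002 0.0722 0.001 ] t 11.9
[0.46705555 0.3253866  0.08621752]
```

View pics/w6.png

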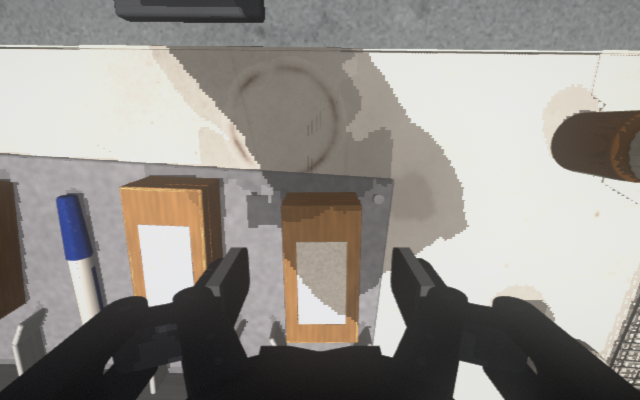

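Carton 3 is centred (283–360).

Request:
play_rows(
  moves=[
    [[0,0,0],[0.0005,0.04,0.001],78],
    [[0,0,0],[0.0005,0.065,0.001],78],
    [[0,0,0],[0.0005,0.072,0.001],78],
    [[0,0,0],[0.0005,0.072,0.001],50],
    [[0,0,0],[0.0005,0.072,0.001],50],
  ],
)

```text
time: 12.4
ee_pos: [0.4664, 0.3265, 0.0154]
tcp_rot: [-90.0, -0.0, 90.5]
wrist_force: [1.0, -0.3, -8.4]
opening: 0.0489
```

Request:
play_rows(
  moves=[
    [[0,0,0],[0,0,0],50],
    [[0,0,0],[0,0,0],50],
    [[0,0,0],[0,0,0],50],
    [[0,0,0],[0,0,0],50],
    [[0,0,0],[0,0,0],50],
  ],
)

```text
time: 12.9
ee_pos: [0.4662, 0.3266, 0.0148]
tcp_rot: [-90.0, 0.0, 90.5]
wrist_force: [-1.3, -4.2, -0.5]
opening: 0.0492
```

Request:
play_rows(
  moves=[
    [[2,0,0],[0,-0.003,-0.0003],50],
    [[4,0,0],[0,-0.006,-0.0006],50],
    [[6,0,0],[0,-0.0095,-0.0008],50],
    [[6,0,0],[0,-0.0095,-0.0008],50],
    [[6,0,0],[0,-0.0095,-0.0008],50],
  ],
)

```text
time: 13.4
ee_pos: [0.4674, 0.3271, 0.0236]
tcp_rot: [-84.1, -0.0, 90.5]
wrist_force: [1.8, -0.0, -6.3]
opening: 0.0496
```

```bash
python3 w.py s3
```

```text
[ 1.27 -0.07 -6.65  0.06 -0.36  0.02] [0.28 0.5  0.43 0.05 0.03 0.03] 0.05004181259640954 [0.4668 0.3269 0.0238] [-8.403e+01 -1.000e-02  9.057e+01]
```

View pics/s3.png

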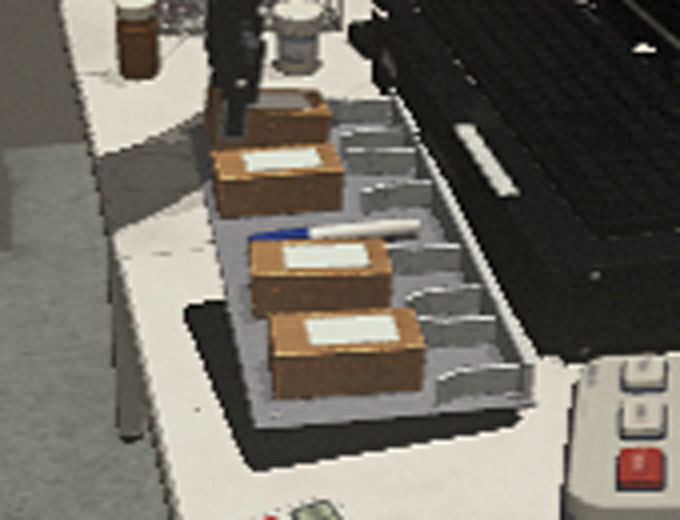

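Request:
play_rows(
  moves=[
    [[-2,0,0],[0,0.003,0],50],
    [[-4,0,0],[0,0.006,-0.0001],50],
    [[-6,0,0],[0,0.0096,-0.0002],50],
    [[-6,0,0],[0,0.0096,-0.0002],50],
    [[-6,0,0],[0,0.0096,-0.0002],50],
  ],
)

```text
time: 14.1
ee_pos: [0.4654, 0.3269, 0.0147]
tcp_rot: [-90.0, -0.0, 90.6]
wrist_force: [-5.3, 0.2, 0.3]
opening: 0.0496
```

```bash
python3 - <<'E'
from h import *
import pickle
c=pickle.load(open('w1.pkl','rb'));T=c["world_from_camera"]
R0=Ro.from_euler('xyz',[-90,0,86.46],degrees=True)
p0=np.array([.44935,.15029,.22952])
Rc=R0.inv()*Ro.from_matrix(T[:3,:3]);tc=R0.inv().apply(T[:3,3]-p0)
def cm(p,r):
    R=Ro.from_euler('xyz',r,degrees=True);d=dict(c);M=np.eye(4);M[:3,:3]=(R*Rc).as_matrix();M[:3,3]=R.apply(tc)+p;d["world_from_camera"]=M;return d
V={'w2':cm([.45103,-.02113,.09737],[-89.8,0,84.3]),'w4':cm([.45707,.07785,.08088],[-90,0,81.9]),'w5':cm([.45677,.22802,.08559],[-90,0,87.85]),'w6':cm([.46706,.32539,.08622],[-90,0,90.5])}
pickle.dump(V,open('V.pkl','wb'))
print("corner -",unproj(V['w2'],(251,172),.005),unproj(V['w4'],(106,188),.005))
print("corner +",unproj(V['w6'],(392,180),.005),unproj(V['w5'],(525,185),.005))
for k,a,b in [('w2',(251,172),(600,155)),('w4',(106,188),(560,150)),('w5',(20,178),(525,185)),('w6',(0,154),(392,180))]:
    d=unproj(V[k],b,.005)-unproj(V[k],a,.005);print(k,np.degrees(np.arctan2(d[1],d[0]))-90)
for n in V:
    im=cv2.imread(f'pics/{n}.png')
    if n in('w2','w6'): cv2.imwrite(f'pics/{n}z.png',cv2.resize(im[150:350,230:430],None,fx=3,fy=3,interpolation=cv2.INTER_CUBIC))
print(get_obs()['ee_pos'],get_obs()['tcp_rot'],get_obs()['wrist_force'])
E
```

```text
corner - [ 0.41926622 -0.07135983  0.005     ] [ 0.41799784 -0.07035101  0.005     ]
corner + [0.44416595 0.37509272 0.005     ] [0.44329059 0.37386364 0.005     ]
w2 -2.895423947455072
w4 -3.277850680679947
w5 -2.9595237998022412
w6 -3.344359236723605
[0.4653899  0.32693598 0.01473805] [-8.99500029e+01 -3.66564398e-02  9.05817713e+01] [-5.31921722  0.23369663  0.32731818]
```

View pics/w6z.png

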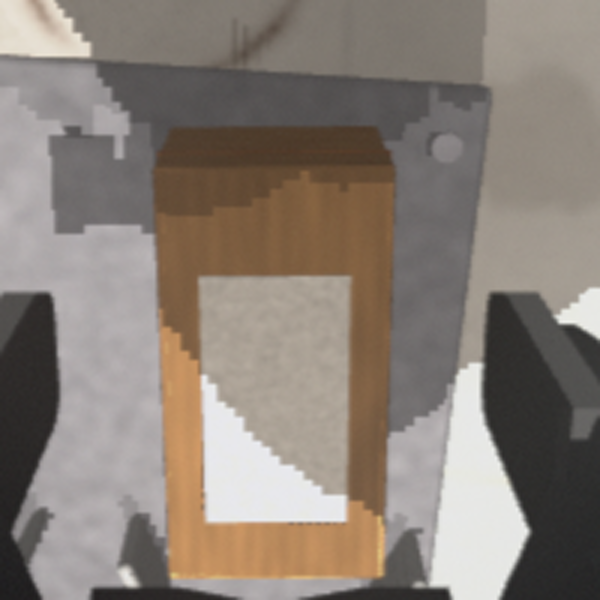

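View pics/w2z.png

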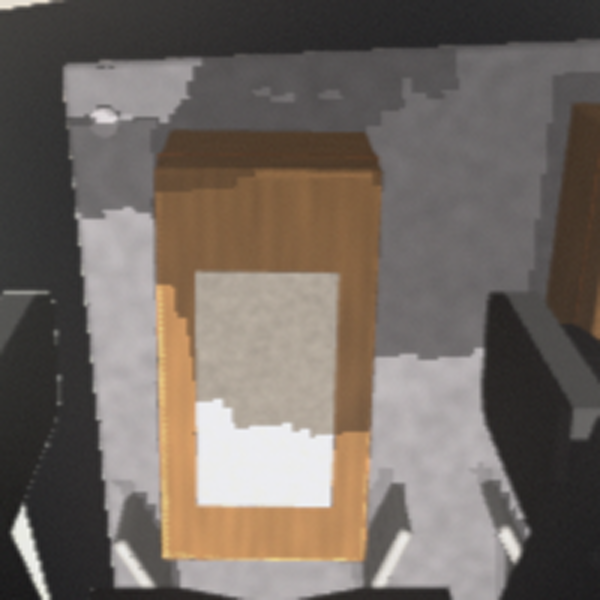

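```bash
python3 - <<'E'
from h import *
import pickle
V=pickle.load(open('V.pkl','rb'))
a=unproj(V['w2'],(269.3,331),.027);b=unproj(V['w2'],(366.7,328.3),.027);print(a,b,(a+b)/2)
ry=np.array([np.sin(np.radians(3.2)),np.cos(np.radians(3.2))]);rx=np.array([ry[1],-ry[0]])
print("bay0 pred", np.array([.4186,-.0709])+.045*ry+.122*rx)
rel([.4705,.3292,.0148],86.8)
E
```

```text
[ 0.5414008  -0.07154555  0.027     ] [0.54647612 0.00425357 0.027     ] [ 0.54393846 -0.03364599  0.027     ]
bay0 pred [ 0.54292174 -0.03278039]
turn [-0.05  3.78  0.03] shift [ 0.0022 -0.0001 -0.0051] t 14.1
```

Request:
play_rows(
  moves=[
    [[0,1,0],[0.0005,0,-0.001],50],
    [[0,2,0],[0.001,0,-0.002],50],
    [[0,3,0],[0.0015,0,-0.003],50],
    [[0,3.8,0],[0.002,0,-0.005],50],
    [[0,3.8,0],[0.002,0,-0.005],50],
  ],
)

```text
time: 14.6
ee_pos: [0.4708, 0.3292, 0.0148]
tcp_rot: [-89.9, -0.0, 86.7]
wrist_force: [-5.2, 0.3, 0.7]
opening: 0.0496
```

```bash
python3 - <<'E'
from h import *
c=cam('wrist','w7');o=get_obs();print(o['ee_pos'],o['tcp_rot'],o['wrist_force'],o['torque'])
rel([.5354,.3255,.0148],86.8)
E
```

```text
[0.47089603 0.32920845 0.01478085] [-8.99297086e+01 -3.71770674e-02  8.67375099e+01] [-4.93022808  1.61509419  0.81420917] [0.25769408 1.0073036  0.01541693]
turn [-0.07 -0.06  0.04] shift [-0.     -0.0001 -0.0646] t 14.65
```

View pics/w7.png

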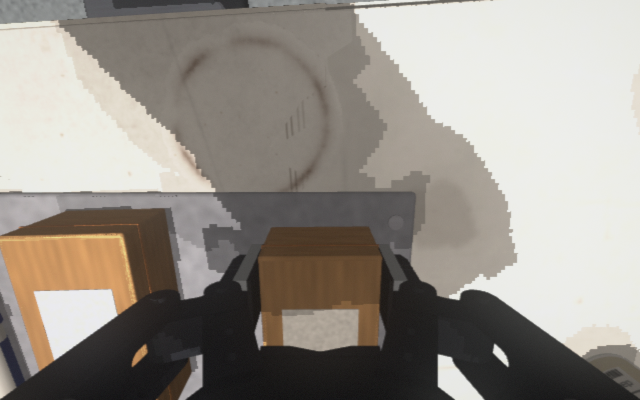

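Request:
play_rows(
  moves=[
    [[0,0,0],[0,0,-0.005],50],
    [[0,0,0],[0,0,-0.01],50],
    [[0,0,0],[0,0,-0.015],50],
    [[0,0,0],[0,0,-0.02],50],
    [[0,0,0],[0,0,-0.025],50],
  ],
)

```text
time: 15.15
ee_pos: [0.4954, 0.3278, 0.0148]
tcp_rot: [-89.9, -0.1, 86.8]
wrist_force: [-9.7, 2.8, 2.7]
opening: 0.0494
```

Request:
play_rows(
  moves=[
    [[0,0,0],[0,0,-0.005],50],
    [[0,0,0],[0,0,-0.01],50],
    [[0,0,0],[0,0,-0.015],50],
    [[0,0,0],[0,0,-0.02],50],
    [[0,0,0],[0,0,-0.02],50],
  ],
)

```text
time: 15.65
ee_pos: [0.5161, 0.3269, 0.0148]
tcp_rot: [-89.9, -0.1, 86.8]
wrist_force: [-4.4, 2.1, 1.4]
opening: 0.0497
```

```bash
python3 - <<'E'
from h import *
o=get_obs();print(o['ee_pos'],o['tcp_rot'],o['wrist_force'],o['torque'])
rel([.5354,.3255,.0148],86.8)
c=cam('side');cv2.imwrite("pics/s4.png",cv2.resize(c['img'][130:260,240:410,::-1],None,fx=4,fy=4,interpolation=cv2.INTER_CUBIC))
E
```

```text
[0.51610758 0.32685367 0.01475415] [-8.99404843e+01 -6.82801493e-02  8.67604215e+01] [-4.36273309  2.0880516   1.35119503] [0.46122721 0.80422792 0.14294606]
turn [-0.06 -0.04  0.07] shift [-0.0003 -0.0001 -0.0193] t 15.65
```

View pics/s4.png

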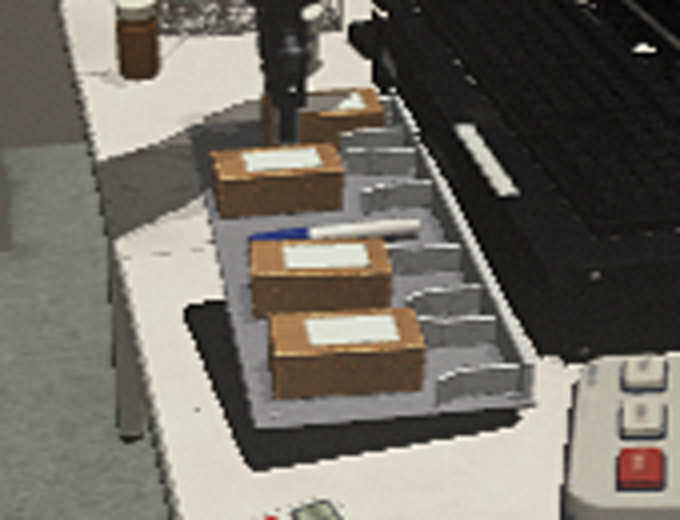

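Request:
play_rows(
  moves=[
    [[0,0,0],[0,0,-0.003],50],
    [[0,0,0],[0,0,-0.006],50],
    [[0,0,0],[0,0,-0.009],50],
    [[0,0,0],[0,0,-0.012],50],
    [[0,0,0],[0,0,-0.014],50],
  ],
)

```text
time: 16.2
ee_pos: [0.5291, 0.3262, 0.0148]
tcp_rot: [-89.9, -0.1, 86.8]
wrist_force: [-9.4, 2.4, 4.0]
opening: 0.0494
```

Request:
play_rows(
  moves=[
    [[0,0,0],[0,0,-0.0005],50],
    [[0,0,0],[0,0,-0.001],50],
    [[0,0,0],[0,0,-0.0015],50],
    [[0,0,0],[0,0,-0.002],50],
    [[0,0,0],[0,0,-0.002],50],
  ],
)

```text
time: 16.7
ee_pos: [0.531, 0.3261, 0.0148]
tcp_rot: [-89.9, -0.1, 86.8]
wrist_force: [-9.6, 3.4, 3.7]
opening: 0.0494
```

Request:
play_rows(
  moves=[
    [[0,0,0],[0,0,-0.0005],50],
    [[0,0,0],[0,0,-0.001],50],
    [[0,0,0],[0,0,-0.0015],50],
    [[0,0,0],[0,0,-0.0015],50],
    [[0,0,0],[0,0,-0.0015],50],
  ],
)

```text
time: 17.2
ee_pos: [0.5325, 0.326, 0.0148]
tcp_rot: [-89.9, -0.1, 86.8]
wrist_force: [-8.9, 3.6, 3.0]
opening: 0.0498
```

Request:
play_rows(
  moves=[
    [[0,0,0],[0,0,-0.0004],50],
    [[0,0,0],[0,0,-0.0008],50],
    [[0,0,0],[0,0,-0.0012],50],
    [[0,0,0],[0,0,-0.0016],50],
    [[0,0,0],[0,0,-0.0016],50],
  ],
)

```text
time: 17.7
ee_pos: [0.5335, 0.326, 0.0148]
tcp_rot: [-89.8, -0.1, 86.8]
wrist_force: [-13.2, 3.1, 5.1]
opening: 0.0493
```

```bash
python3 - <<'E'
from h import *
o=get_obs();print(o['ee_pos'],o['tcp_rot'],o['wrist_force'],o['torque'])
c=cam('side');cv2.imwrite("pics/s5.png",cv2.resize(c['img'][140:200,290:350,::-1],None,fx=9,fy=9,interpolation=cv2.INTER_CUBIC))
E
```

```text
[0.53352321 0.32595324 0.01476122] [-8.98015472e+01 -6.79322973e-02  8.68041809e+01] [-13.23503677   3.09380532   5.07816181] [0.67112671 2.32734537 0.04562386]
```

View pics/s5.png

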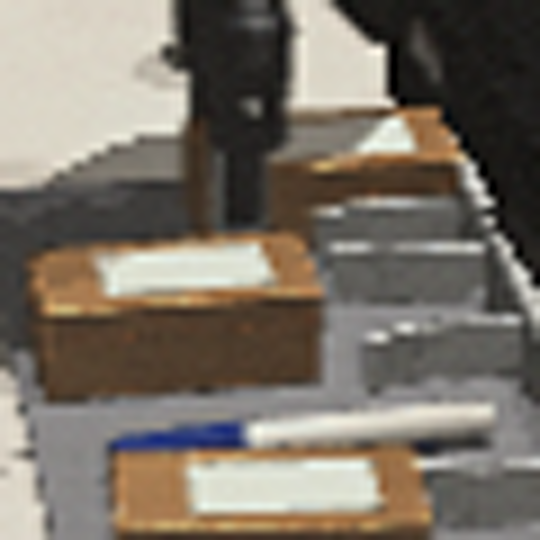

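Request:
play_rows(
  moves=[
    [[0,0,0],[0,0,-0.0003],50],
    [[0,0,0],[0,0,-0.0006],50],
    [[0,0,0],[0,0,-0.0008],50],
    [[0,0,0],[0,0,-0.0008],50],
    [[0,0,0],[0,0,-0.0008],50],
  ],
)

```text
time: 18.25
ee_pos: [0.5335, 0.326, 0.0148]
tcp_rot: [-89.7, -0.1, 86.8]
wrist_force: [-16.5, 2.5, 6.9]
opening: 0.0495
```

Request:
play_rows(
  moves=[
    [[0,0,0],[0,0,0.001],50],
    [[0,0,0],[0,0,0.0018],50],
    [[0,0,0],[0,0,0.0018],65],
    [[0,0,0],[0,0,0.0018],65],
    [[0,0,0],[0,0,0.0018],65],
  ],
)

```text
time: 18.75
ee_pos: [0.5347, 0.3252, 0.0146]
tcp_rot: [-90.0, -0.0, 86.7]
wrist_force: [-0.7, -0.1, -0.5]
opening: 0.0553
```

Request:
play_rows(
  moves=[
    [[0,0,0],[0,0,0],75],
    [[0,0,0],[0,-0.01,0],75],
    [[0,0,0],[0,-0.03,0],75],
    [[0,0,0],[0,-0.05,0],75],
    [[0,0,0],[0,-0.07,0],75],
  ],
)

```text
time: 19.25
ee_pos: [0.5342, 0.3252, 0.0859]
tcp_rot: [-90.0, -0.0, 86.7]
wrist_force: [0.3, 0.4, -0.6]
opening: 0.0643
```

```bash
python3 - <<'E'
from h import *
c=cam('wrist','w8')
c=cam('top');cv2.imwrite("pics/t8.png",cv2.resize(c['img'][150:240,210:390,::-1],None,fx=4,fy=4,interpolation=cv2.INTER_CUBIC))
rel([.4525,-.021,.085],84.3)
E
```

```text
turn [0.25 2.44 0.18] shift [-0.3512  0.002   0.0632] t 19.35
```

View pics/w8.png

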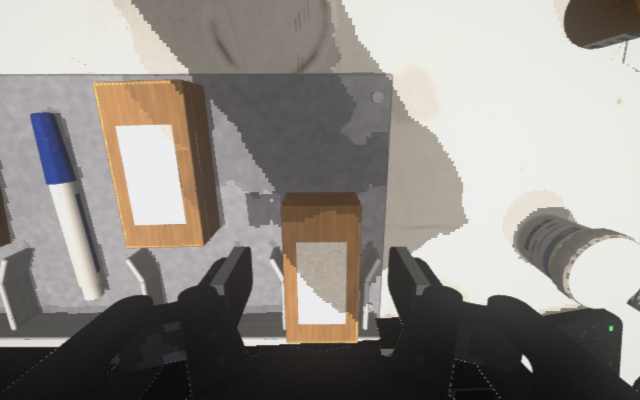

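Request:
play_rows(
  moves=[
    [[0,2.4,0],[-0.05,0.002,0.04],78],
    [[0,2.4,0],[-0.1,0.002,0.063],78],
    [[0,2.4,0],[-0.15,0.002,0.063],78],
    [[0,2.4,0],[-0.2,0.002,0.063],78],
    [[0,2.4,0],[-0.25,0.002,0.063],78],
  ],
)

```text
time: 19.85
ee_pos: [0.4572, 0.0947, 0.0822]
tcp_rot: [-90.0, 0.0, 84.4]
wrist_force: [1.6, 0.1, 0.3]
opening: 0.0669
```

```bash
python3 - <<'E'
from h import *
rel([.454,-.0201,.085],84.3)
E
```

```text
turn [ 0.02  0.1  -0.  ] shift [-0.1146 -0.0028 -0.008 ] t 19.85
```

Request:
play_rows(
  moves=[
    [[0,0,0],[-0.05,0,-0.001],78],
    [[0,0,0],[-0.1005,0,-0.001],78],
    [[0,0,0],[-0.1005,0,-0.001],78],
    [[0,0,0],[-0.1005,0,-0.001],78],
    [[0,0,0],[-0.1005,0,-0.001],78],
  ],
)

```text
time: 20.35
ee_pos: [0.4493, -0.0033, 0.0822]
tcp_rot: [-90.0, -0.0, 84.4]
wrist_force: [0.0, -0.8, -0.5]
opening: 0.0666
```

```bash
python3 - <<'E'
from h import *
c=cam('wrist','w9')
rel([.454,-.0201,.0145],84.3)
E
```

```text
turn [-0.01  0.12  0.01] shift [-0.0167  0.0677 -0.0064] t 20.4
```

View pics/w9.png

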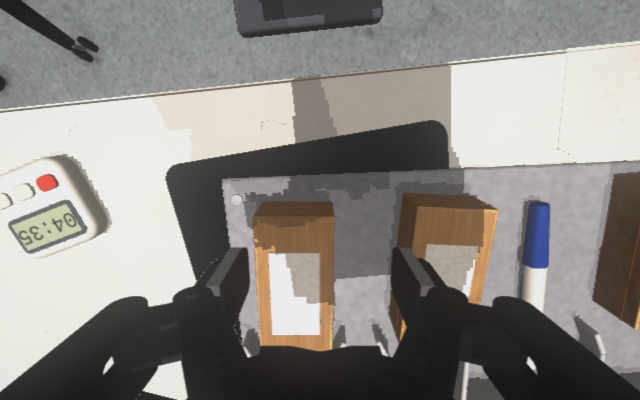

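Request:
play_rows(
  moves=[
    [[0,0,0],[-0.0167,0,-0.0064],78],
    [[0,0,0],[-0.0167,0,-0.0064],78],
    [[0,0,0],[-0.0167,0,-0.0064],78],
    [[0,0,0],[-0.0167,0,-0.0064],78],
    [[0,0,0],[-0.0167,0.005,-0.0064],78],
  ],
)

```text
time: 20.9
ee_pos: [0.4543, -0.0204, 0.0776]
tcp_rot: [-90.1, -0.0, 84.4]
wrist_force: [0.0, 0.5, 0.3]
opening: 0.0664
```

```bash
python3 - <<'E'
from h import *
c=cam('wrist','w10')
rel([.454,-.0201,.0145],84.3)
E
```

```text
turn [-0.03  0.09  0.  ] shift [ 0.0005  0.0619 -0.0003] t 20.95
```

View pics/w10.png

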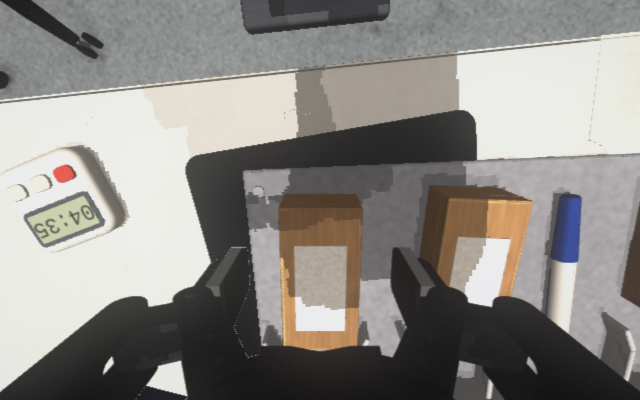

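Request:
play_rows(
  moves=[
    [[0,0,0],[0.0005,0.04,0],78],
    [[0,0,0],[0.0005,0.057,0],78],
    [[0,0,0],[0.0005,0.062,0],78],
    [[0,0,0],[0.0005,0.062,0],50],
    [[0,0,0],[0.0005,0.062,0],50],
  ],
)

```text
time: 21.45
ee_pos: [0.4541, -0.0204, 0.0159]
tcp_rot: [-90.0, -0.0, 84.4]
wrist_force: [0.9, -0.0, -7.6]
opening: 0.0496
```

Request:
play_rows(
  moves=[
    [[0,0,0],[0,0,0],50],
    [[0,0,0],[0,0,0],50],
    [[0,0,0],[0,0,0],50],
    [[0,0,0],[0,0,0],50],
    [[0,0,0],[0,0,0],50],
  ],
)

```text
time: 21.95
ee_pos: [0.454, -0.0205, 0.0156]
tcp_rot: [-90.0, -0.0, 84.4]
wrist_force: [-4.2, 2.6, -1.5]
opening: 0.0494
```

```bash
python3 - <<'E'
from h import *
rel([.4551,-.0283,.0147],86.8)
E
```

```text
turn [ 0.01 -2.45  0.02] shift [-0.0077  0.0009 -0.0019] t 21.95
```

Request:
play_rows(
  moves=[
    [[0,-0.5,0],[-0.0015,0.0005,-0.0004],50],
    [[0,-1,0],[-0.003,0.0005,-0.0008],50],
    [[0,-1.5,0],[-0.0045,0.0005,-0.0012],50],
    [[0,-2,0],[-0.006,0.0005,-0.0016],50],
    [[0,-2.5,0],[-0.0078,0.0005,-0.002],50],
  ],
)

```text
time: 22.45
ee_pos: [0.4558, -0.028, 0.0156]
tcp_rot: [-90.1, -0.1, 86.9]
wrist_force: [-2.3, 6.1, 1.2]
opening: 0.0493
```

```bash
python3 - <<'E'
from h import *
c=cam('wrist','w11');o=get_obs();print(o['ee_pos'],o['tcp_rot'],o['wrist_force'])
rel([.5149,-.0316,.0147],86.8)
E
```

```text
[ 0.45583767 -0.02821214  0.01556191] [-9.00797271e+01 -7.32997148e-02  8.69357628e+01] [-1.18580013  6.30314456  1.194178  ]
turn [0.08 0.14 0.07] shift [-0.0002  0.0009 -0.0592] t 22.5
```

View pics/w11.png

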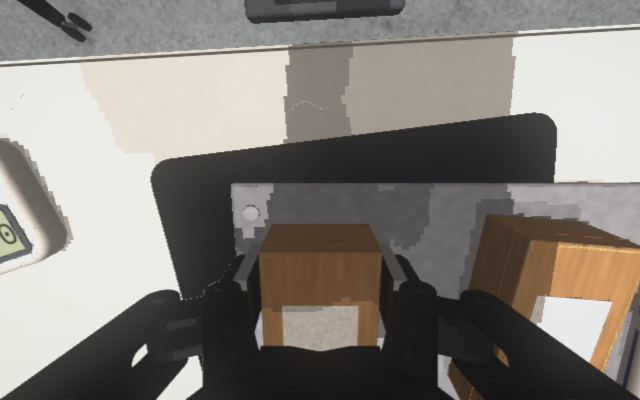

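Request:
play_rows(
  moves=[
    [[0,0,0],[0,0.0003,-0.005],50],
    [[0,0,0],[0,0.0003,-0.01],50],
    [[0,0,0],[0,0.0003,-0.015],50],
    [[0,0,0],[0,0.0003,-0.02],50],
    [[0,0,0],[0,0.0003,-0.025],50],
  ],
)

```text
time: 23.0
ee_pos: [0.4794, -0.0301, 0.0156]
tcp_rot: [-89.9, 0.0, 86.8]
wrist_force: [-11.7, 0.3, 11.0]
opening: 0.0495
```

Request:
play_rows(
  moves=[
    [[0,0,0],[0,0,-0.005],50],
    [[0,0,0],[0,0,-0.01],50],
    [[0,0,0],[0,0,-0.015],50],
    [[0,0,0],[0,0,-0.018],50],
    [[0,0,0],[0,0,-0.018],50],
  ],
)

```text
time: 23.5
ee_pos: [0.498, -0.0312, 0.0156]
tcp_rot: [-90.0, 0.0, 86.8]
wrist_force: [-8.3, 0.4, 7.6]
opening: 0.0492
```

```bash
python3 - <<'E'
from h import *
o=get_obs();print(o['ee_pos'],o['tcp_rot'],o['wrist_force'],o['torque'])
rel([.5149,-.0316,.0147],86.8)
c=cam('side');cv2.imwrite("pics/s6.png",cv2.resize(c['img'][130:260,240:410,::-1],None,fx=4,fy=4,interpolation=cv2.INTER_CUBIC))
E
```

```text
[ 0.49801403 -0.03116983  0.0155678 ] [-8.99800345e+01  2.48322316e-02  8.68357024e+01] [-8.25244244  0.40952739  7.58091007] [0.34353873 1.6066564  0.04099955]
turn [-0.02  0.04 -0.02] shift [ 0.0005  0.0009 -0.0169] t 23.5
```

View pics/s6.png

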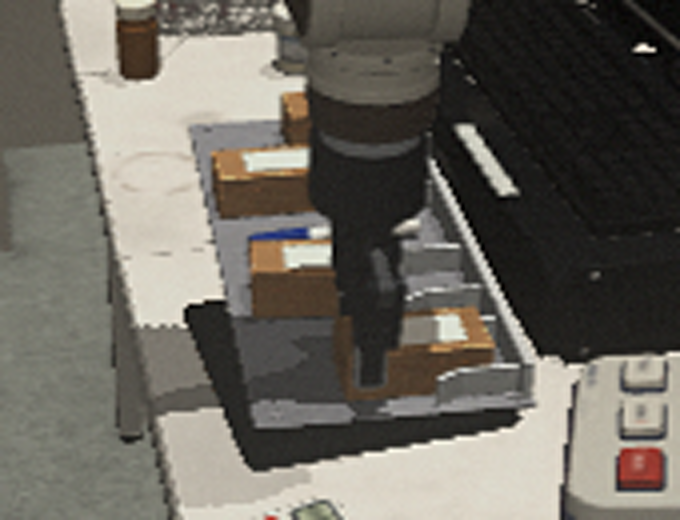

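Request:
play_rows(
  moves=[
    [[0,0,0],[0,-0.0005,-0.003],50],
    [[0,0,0],[0,-0.0008,-0.006],50],
    [[0,0,0],[0,-0.0008,-0.009],50],
    [[0,0,0],[0,-0.0008,-0.011],50],
    [[0,0,0],[0,-0.0008,-0.011],50],
  ],
)

```text
time: 24.05
ee_pos: [0.5091, -0.0318, 0.0156]
tcp_rot: [-90.0, 0.0, 86.8]
wrist_force: [-3.7, -0.2, 1.1]
opening: 0.0493
```

Request:
play_rows(
  moves=[
    [[0,0,0],[0,0,-0.0005],50],
    [[0,0,0],[0,0,-0.001],50],
    [[0,0,0],[0,0,-0.0015],50],
    [[0,0,0],[0,0,-0.0015],50],
    [[0,0,0],[0,0,-0.0015],50],
  ],
)

```text
time: 24.55
ee_pos: [0.5103, -0.0318, 0.0156]
tcp_rot: [-90.0, 0.0, 86.8]
wrist_force: [-6.6, 0.7, 2.6]
opening: 0.0497
```

Request:
play_rows(
  moves=[
    [[0,0,0],[0,0,-0.0005],50],
    [[0,0,0],[0,0,-0.001],50],
    [[0,0,0],[0,0,-0.0015],50],
    [[0,0,0],[0,0,-0.0015],50],
    [[0,0,0],[0,0,-0.0015],50],
  ],
)

```text
time: 25.05
ee_pos: [0.5117, -0.0319, 0.0156]
tcp_rot: [-90.0, 0.0, 86.8]
wrist_force: [-6.3, 1.5, 2.8]
opening: 0.0498
```

Request:
play_rows(
  moves=[
    [[0,0,0],[0,0,-0.0005],50],
    [[0,0,0],[0,0,-0.001],50],
    [[0,0,0],[0,0,-0.0015],50],
    [[0,0,0],[0,0,-0.0015],50],
    [[0,0,0],[0,0,-0.0015],50],
  ],
)

```text
time: 25.55
ee_pos: [0.5132, -0.032, 0.0156]
tcp_rot: [-90.0, 0.0, 86.8]
wrist_force: [-6.7, -1.3, 2.8]
opening: 0.0494
```

Request:
play_rows(
  moves=[
    [[0,0,0],[0,0,-0.0004],50],
    [[0,0,0],[0,0,-0.0008],50],
    [[0,0,0],[0,0,-0.0012],50],
    [[0,0,0],[0,0,-0.0012],50],
    [[0,0,0],[0,0,-0.0012],50],
  ],
)

```text
time: 26.05
ee_pos: [0.5144, -0.032, 0.0156]
tcp_rot: [-90.0, 0.0, 86.8]
wrist_force: [-6.3, 0.5, 3.6]
opening: 0.0498
```

Request:
play_rows(
  moves=[
    [[0,0,0],[0,0,-0.0004],50],
    [[0,0,0],[0,0,-0.0008],50],
    [[0,0,0],[0,0,-0.0012],50],
    [[0,0,0],[0,0,-0.0012],50],
    [[0,0,0],[0,0,-0.0012],50],
  ],
)

```text
time: 26.55
ee_pos: [0.5152, -0.0321, 0.0156]
tcp_rot: [-89.9, 0.0, 86.8]
wrist_force: [-8.9, 0.4, 4.7]
opening: 0.0492
```

```bash
python3 - <<'E'
from h import *
o=get_obs();print(o['ee_pos'],o['tcp_rot'],o['wrist_force'],o['torque'])
c=cam('side');cv2.imwrite("pics/s7.png",cv2.resize(c['img'][190:240,310:380,::-1],None,fx=10,fy=10,interpolation=cv2.INTER_CUBIC))
E
```

```text
[ 0.51515017 -0.03205436  0.01557923] [-8.99054843e+01  1.93653061e-02  8.68396366e+01] [-8.87567078  0.41608504  4.69758166] [ 0.23167912  1.71331994 -0.00720483]
```

View pics/s7.png

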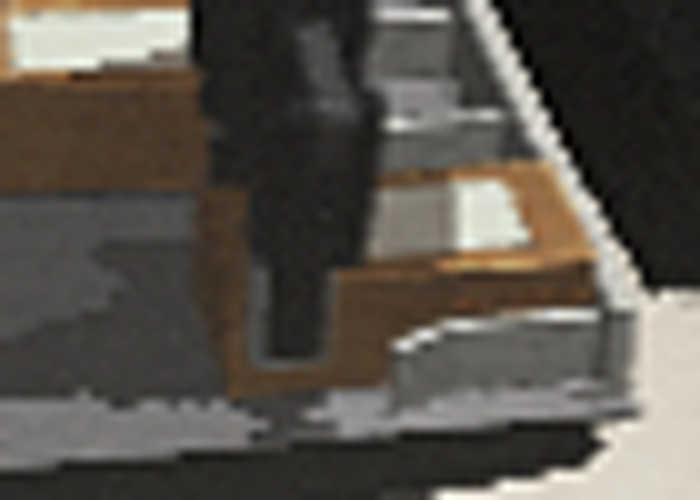

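Request:
play_rows(
  moves=[
    [[0,0,0],[0,0,-0.0003],50],
    [[0,0,0],[0,0,-0.0006],50],
    [[0,0,0],[0,0,-0.001],50],
    [[0,0,0],[0,0,-0.001],50],
    [[0,0,0],[0,0,-0.001],50],
  ],
)

```text
time: 27.1
ee_pos: [0.5151, -0.0321, 0.0156]
tcp_rot: [-89.8, 0.0, 86.8]
wrist_force: [-14.5, -0.1, 8.1]
opening: 0.0494
```

Stopped at the back stop, force 14.5 N. Relax, open, rise.

Request:
play_rows(
  moves=[
    [[0,0,0],[0,0,0.0008],50],
    [[0,0,0],[0,0,0.0015],50],
    [[0,0,0],[0,0,0.0015],65],
    [[0,0,0],[0,0,0.0015],65],
    [[0,0,0],[0,0,0.0015],65],
  ],
)

```text
time: 27.6
ee_pos: [0.5162, -0.032, 0.0157]
tcp_rot: [-90.1, 0.0, 86.8]
wrist_force: [-0.3, -0.2, -0.5]
opening: 0.0556
```

Request:
play_rows(
  moves=[
    [[0,0,0],[0,0,0],72],
    [[0,0,0],[0,-0.01,0],72],
    [[0,0,0],[0,-0.03,0],72],
    [[0,0,0],[0,-0.06,0],72],
    [[0,0,0],[0,-0.1,0],72],
  ],
)

```text
time: 28.1
ee_pos: [0.5147, -0.0318, 0.1158]
tcp_rot: [-89.9, 0.0, 86.8]
wrist_force: [0.8, 0.1, 0.3]
opening: 0.0614
```

```bash
python3 - <<'E'
from h import *
c=cam('wrist','w12'); print(get_obs()['wrist_force'])
rel([.40,.15,.25],86.8)
E
```

```text
[0.32336734 0.4325737  6.27481547]
turn [ 0.44  0.04 -0.01] shift [ 0.1753 -0.1272  0.1263] t 28.15
```

View pics/w12.png

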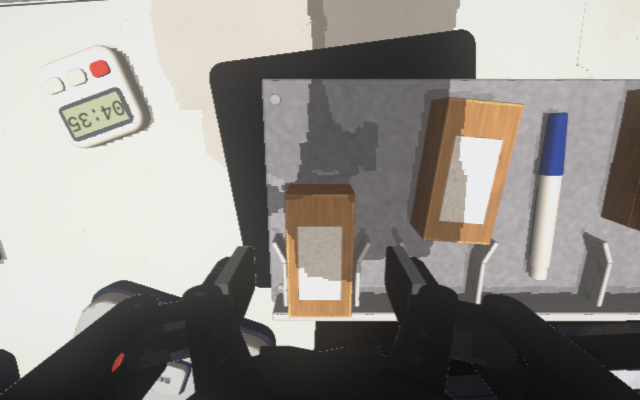

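Carton 0's far end sits at the back stop. I'll retreat, then take a final view.

Request:
play_rows(
  moves=[
    [[0,0,0],[0.03,-0.05,0.03],72],
    [[0,0,0],[0.07,-0.1,0.07],72],
    [[0,0,0],[0.12,-0.127,0.11],72],
    [[0,0,0],[0.175,-0.127,0.15],72],
    [[0,0,0],[0.175,-0.127,0.17],72],
  ],
)

```text
time: 28.65
ee_pos: [0.3798, 0.129, 0.2367]
tcp_rot: [-90.1, -0.1, 86.8]
wrist_force: [0.7, 1.1, -0.1]
opening: 0.0614
```

Request:
play_rows(
  moves=[
    [[0,0,0],[0,0,0],72],
    [[0,0,0],[0,0,0],72],
    [[0,0,0],[0,0,0],72],
    [[0,0,0],[0,0,0],72],
    [[0,0,0],[0,0,0],72],
  ],
)

```text
time: 29.15
ee_pos: [0.3809, 0.127, 0.2346]
tcp_rot: [-90.0, 0.0, 86.7]
wrist_force: [0.2, -0.1, 0.2]
opening: 0.0617
```

```bash
python3 - <<'E'
from h import *
c=cam('wrist','w13');print(get_obs()['ee_pos'])
cv2.imwrite("pics/w13.png",c['img'][:,:,::-1])
s=cam('side');cv2.imwrite("pics/s8.png",cv2.resize(s['img'][130:260,240:410,::-1],None,fx=4,fy=4,interpolation=cv2.INTER_CUBIC))
s=cam('top');cv2.imwrite("pics/t9.png",cv2.resize(s['img'][150:250,160:420,::-1],None,fx=3,fy=3,interpolation=cv2.INTER_CUBIC))
E
```

```text
[0.38084658 0.12701684 0.23460474]
```

View pics/w13.png

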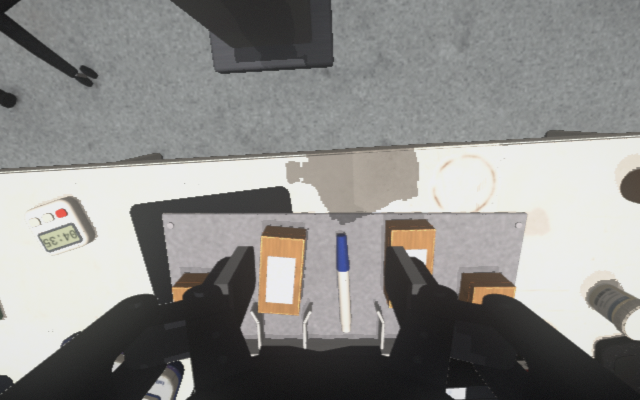

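View pics/s8.png

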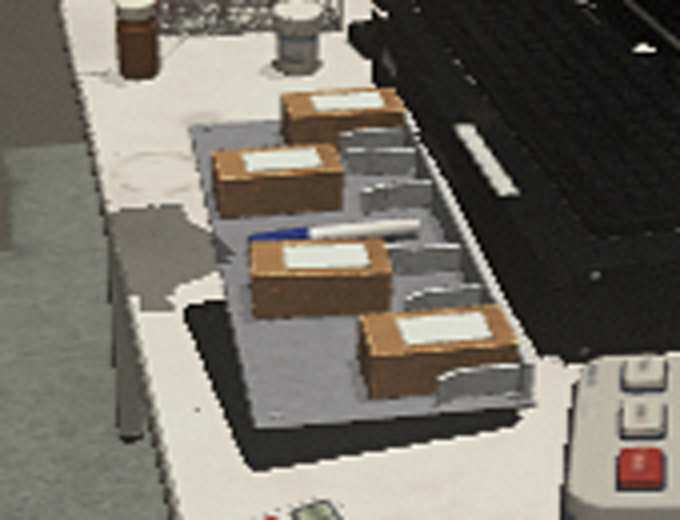

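View pics/t9.png

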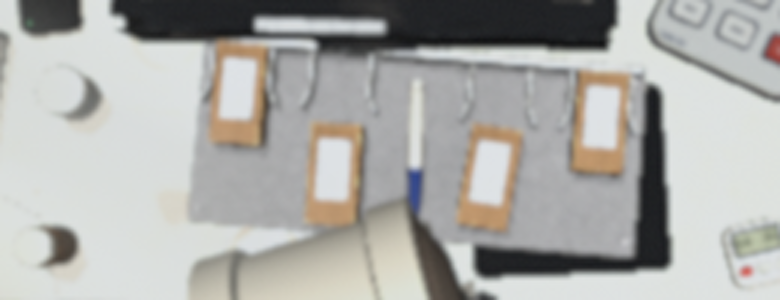

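```bash
python3 - <<'E'
import cv2,numpy as np
a=cv2.imread('pics/w8.png')[300:360,240:400];b=cv2.imread('pics/w12.png')[280:340,250:410]
cv2.imwrite('pics/z.png',cv2.resize(np.vstack([a,b]),None,fx=5,fy=5,interpolation=cv2.INTER_CUBIC))
from h import *;import pickle
c=pickle.load(open('w1.pkl','rb'));T=c["world_from_camera"]
R0=Ro.from_euler('xyz',[-90,0,86.46],degrees=True);p0=np.array([.44935,.15029,.22952])
Rc=R0.inv()*Ro.from_matrix(T[:3,:3]);tc=R0.inv().apply(T[:3,3]-p0)
def cm(p,r):
    R=Ro.from_euler('xyz',r,degrees=True);d=dict(c);M=np.eye(4);M[:3,:3]=(R*Rc).as_matrix();M[:3,3]=R.apply(tc)+p;d["world_from_camera"]=M;return d
ry=np.array([.0558,.9984]);rx=np.array([.9984,-.0558]);C=np.array([.5261,.1465])
for n,cc,y in (('w8',cm([.5342,.3252,.0859],[-90,0,86.7]),.18),('w12',cm([.5147,-.0318,.1158],[-89.9,0,86.8]),-.18)):
  for x,dy,z in ((.085,0,.041),(.085,.035,.035),(.093,.035,.035),(.093,-.035,.035),(-.015,0,.041)):
    print(n,x,dy,z,proj(cc,[*(C+rx*x+ry*(y+dy)),z]).round(1))
E
```

```text
w8 0.085 0 0.041 [324.1 344.4]
w8 0.085 0.035 0.035 [373.  338.5]
w8 0.093 0.035 0.035 [372.5 347.9]
w8 0.093 -0.035 0.035 [275.6 348. ]
w8 -0.015 0 0.041 [324.4 206.6]
w12 0.085 0 0.041 [320.4 317.8]
w12 0.085 0.035 0.035 [363.8 313.3]
w12 0.093 0.035 0.035 [363.4 321.9]
w12 0.093 -0.035 0.035 [277.3 321.8]
w12 -0.015 0 0.041 [320.4 194.4]
```

View pics/z.png

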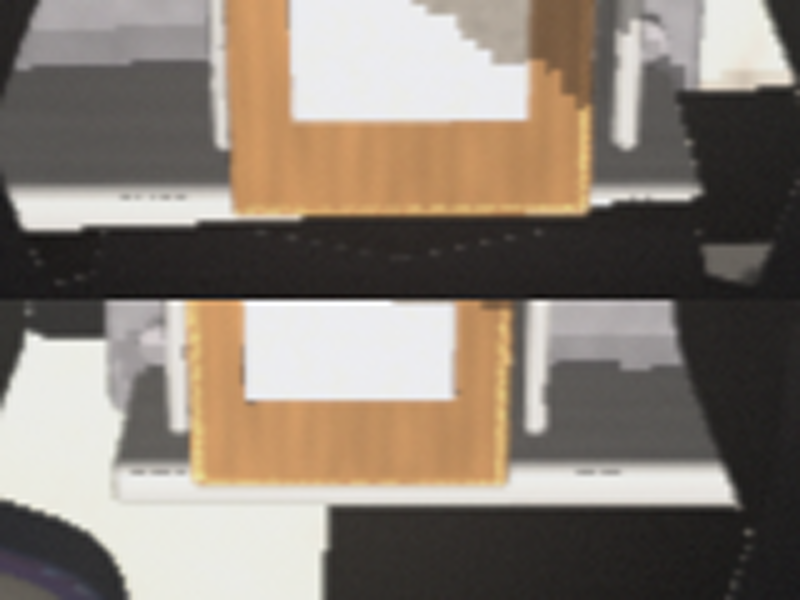

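```bash
python3 -c "
from workcell import job_done;print(job_done())"
```

```text
the job is handed in; nothing more can be done
None
```

The job is handed in. The two full cartons, 0 and 3, are home in their bays, and the two empty ones, 1 and 2, are lying flat where they were. It took about 29 s of the 70 s allowed.

- **Weighing:** I raised the near end of all four about a centimetre before sliding any. The pull was about 6.3 N on carton 0, 1.1 N on carton 1, 0.8 N on carton 2 and 6.7 N on carton 3.
- **Sliding:** I turned cartons 3 and 0 square to the rack, slid them in while gripped, and covered the last few millimetres in small steps. Each stopped at the back stop, with the force at about 16.5 N for carton 3 and 14.5 N for carton 0. I then eased off and released.
- **Final checks:** In the wrist pictures, each full carton's far edge sits within about 1 mm of where it should be at the back stop. In the last side and top pictures, the empties are flat. The pen, and the pot and cup on the left, look undisturbed. I never went near the timer or the slide box, and did not compare them before and after.

**Readings that were off:**
- The first lift, carton 0, came up about 12 mm at the grip instead of 9 mm. The pull stayed below the weight of a full carton, and the far end still looked down in the side view.
- The 6–7 N on the full cartons is higher than the 4 N or so expected for half their weight.
- One wrist reading showed 6 N upward just after I rose from carton 0. It was back near zero at the next reading, so I put it down to the arm stopping.
- My rack position estimates from different views differed by up to 3–4 mm, so I used measurements taken near each bay.

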